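# Load the kiln shelf for a test-bar firing

### The job

Load the ribbed kiln shelf for a firing: lay every clay test bar flat in a channel of its own, wholly on the shelf, all with the white glazed end towards the back edge, where one kiln post already stands. Tip up the two kiln posts that lie on the bench and stand them upright on the shelf to carry the next one, one on the front half of the bare strip at each end, with the whole foot on the strip. Leave the standing post and the tile, rubber kidney and brush lying about where they are.

Things in the scene. Friction and masses are not known exactly. Their poses are not given: they have to be found in the camera images.
- setter: ribbed kiln shelf, buff ceramic slab 200 (x) by 360 (y) by 25 mm, fixed on the bench, side faces square; origin under its centre, x to its back edge (away from the robot), y left, z up. Five channels 30 mm wide run along x from the front edge to a cross rib at x = 42 mm, between ribs 5 mm high. Bare flat strips: both ends (|y| 117 to 180 mm) and the back ledge (x 52 to 100 mm)
- setter_back (a point): point on the top face of the kiln shelf's back ledge, at the shelf's x = +75, y = 0, z = 25 mm, where the third post stands; axes as the shelf's
- strip_left (a point): on the top face of the bare strip at the shelf's left (+y) end, middle of its front half: shelf x = -45, y = +148.5, z = 25 mm; axes as the shelf's
- strip_right (a point): the same on the strip at the right (-y) end: shelf x = -45, y = -148.5, z = 25 mm
- channel_1 (a point): on the floor of channel 1, counted from the left, at its middle: shelf x = -29 mm, y = 92 mm, z = 25 mm; axes as the shelf's
- channel_2 (a point): on the floor of channel 2, counted from the left, at its middle: shelf x = -29 mm, y = 46 mm, z = 25 mm; axes as the shelf's
- channel_3 (a point): on the floor of channel 3, counted from the left, at its middle: shelf x = -29 mm, y = 0 mm, z = 25 mm; axes as the shelf's
- channel_4 (a point): on the floor of channel 4, counted from the left, at its middle: shelf x = -29 mm, y = -46 mm, z = 25 mm; axes as the shelf's
- channel_5 (a point): on the floor of channel 5, counted from the left, at its middle: shelf x = -29 mm, y = -92 mm, z = 25 mm; axes as the shelf's
- bar_1_mid (a point): centre of a clay test bar, 110 (x) by 22 (y) by 15 mm (z), 70 g; x runs along its length: the end at +x (45 mm of it) is dipped in white glaze, the end at -x is bare clay with a 9 mm hanging hole. Lies flat on the bench on a sheet of paper; may be absent. All bars are alike
- bar_2_mid (a point): centre of a clay test bar, 110 (x) by 22 (y) by 15 mm (z), 70 g; x runs along its length: the end at +x (45 mm of it) is dipped in white glaze, the end at -x is bare clay with a 9 mm hanging hole. Lies flat on the bench on a sheet of paper; may be absent. All bars are alike
- bar_3_mid (a point): centre of a clay test bar, 110 (x) by 22 (y) by 15 mm (z), 70 g; x runs along its length: the end at +x (45 mm of it) is dipped in white glaze, the end at -x is bare clay with a 9 mm hanging hole. Lies flat on the bench on a sheet of paper; may be absent. All bars are alike
- bar_4_mid (a point): centre of a clay test bar, 110 (x) by 22 (y) by 15 mm (z), 70 g; x runs along its length: the end at +x (45 mm of it) is dipped in white glaze, the end at -x is bare clay with a 9 mm hanging hole. Lies flat on the bench on a sheet of paper; may be absent. All bars are alike
- bar_5_mid (a point): centre of a clay test bar, 110 (x) by 22 (y) by 15 mm (z), 70 g; x runs along its length: the end at +x (45 mm of it) is dipped in white glaze, the end at -x is bare clay with a 9 mm hanging hole. Lies flat on the bench on a sheet of paper; may be absent. All bars are alike
- post_1_mid (a point): centre of a kiln post: a buff ceramic tube 40 mm outside diameter, 110 mm long, square-cut alike at both ends (either end may be the foot), 200 g; z along its axis. Lies on its side on the bench; it rolls only when pushed, and can be turned between finger pads gripping at 30 N or less when its foot is held against a stop
- post_2_mid (a point): centre of a kiln post: a buff ceramic tube 40 mm outside diameter, 110 mm long, square-cut alike at both ends (either end may be the foot), 200 g; z along its axis. Lies on its side on the bench; it rolls only when pushed, and can be turned between finger pads gripping at 30 N or less when its foot is held against a stop
- post_3_mid (a point): centre of the third kiln post, alike, loose, already standing on the shelf's back ledge
- tile_mid (a point): centre of a glaze test tile, 83 x 68 x 10 mm, lying on the bench; bystander
- kidney_mid (a point): centre of a flat rubber kidney, 59 x 93 x 9 mm, lying on the bench; bystander
- brush_mid (a point): centre of a wash brush, 232 mm long, lying behind the kiln shelf; bystander
Mind the look-alikes: they are no part of the job. Leave any turquoise look-alike of the part that bears post_3_mid alone.

How it is judged:
By the outcome, as a careful person would: the job done as asked, in the order asked, and still so for the second after the job is handed in, with the robot touching nothing.
Of bar_1, bar_2, bar_3, bar_4, bar_5 only 3 to 5 are there at a start; the rules pass over those that are not, and their reading is None.
At some moment in a run one of bar_1, bar_2, bar_3, bar_4, bar_5 may be knocked a few centimetres aside while the robot is not near it.
Once in a run the grip may slacken for a moment while it holds something.
It also fails if it takes over 210 s, if anything falls off the work surface, if the arm or the gripper's body presses on something with over 40 N, if the wrist force passes 120 N, or if a joint passes its speed limit or range.

### The arm

A 6-joint arm with a two-finger parallel gripper is mounted at the origin on a cart in front of the work surface, level with it; the furniture and walls round the work are solid. World frame = base frame: x ahead of the robot, y to its left, z up, the work surface at z = 0. Lengths are in mm, angles in rad, forces in N, time in s.
With the tool pointing down it reaches from about 350 to 775 mm from the base axis. Payload 7.3 kg.
Tool frame: the origin (TCP) lies on the centre line of the jaws, within the pads' length; the fingertips stand bot.tip_reach ahead of it and the grasp point (between the pads) lies 6 mm ahead of it (bot.tip_reach is the distance from the TCP to the fingertips, in mm); z points along the fingers, y is the direction in which the jaws open and shut (so a half turn about z gives the same grasp; the last joint's range is limited). The gripper opens to 92 mm and grips with 3 to 60 N. Pads are 19 mm wide; open, the fingers measure 130 mm over their backs; the gripper's body (75 mm by 190 mm) begins 47 mm behind the grasp point.
Start: joints at [-1.26, 0.342, 1.524, -0, 1.275, -0.146], TCP at [231.59, -471.178, 251.741] pointing down, gripper open.
Joint ranges: [-2.53, 2.53], [-0.77, 2.02], [0.04, 2.7], [-1, 4.14], [0.28, 2.66], [-3.11, 3.11]. Speed limits (rad/s): [2.57, 2.57, 3.14, 3.14, 3.14, 3.14].

### API

Orientations are given as [roll, pitch, yaw] about the fixed x, y, z axes, in that order (R = Rz(yaw) Ry(pitch) Rx(roll)).
In Python, from plant import bot gives the robot as it stands.
- The arm moves only by the tool step_arm, never from a script. Its argument "deltas" is a list of rows, each a list of 6 numbers: the shift along the tool's x, y, z in mm, then the turn, a rotation vector about the tool's x, y, z in rad. A call has 1 to 5 rows; each row is the pose to reach, as a shift and turn from the pose commanded when the call began, along the tool's axes at that moment; what a row does not reach only later rows make up. A row lasts 1/12 s, in which the tool goes at most 41.7 mm and 7.16 degrees, less where a joint would pass 70% of its speed; a pose out of reach is approached as far as the arm can. A call with a gripper value outside its range is refused whole. "fingers" is the finger opening in mm, from 0 to 91.8, set as the call begins (left out, the last holds). The fingers move at their own pace and stop on an object; the grip force is fixed at half the most. Time passes only in rows, so rows that repeat a pose let the fingers close. It gives the time, the measured TCP pose, the force and the opening at its end, in the units of the state.
- bot.get_obs(): the state, without advancing time (a new reading comes with each control period).
- bot.capture(name): name is "scene" or "side" or "wrist"; returns a dict with "color" (400x640x3 uint8, red, green, blue), "fx", "fy", "cx", "cy" (pixels), "R" (3x3) and "t" (3): a world point X has camera coordinates R X + t. Camera axes: x right, y down, z forward; pixel columns grow to the right and rows downward; lengths in mm; the calibration is good to about 2 mm. A picture is of the moment at which its call begins. There is no depth.
- bot.close_job(): hands the job in, once; it reports no verdict.
Trained networks look in a picture, given as the dict that the camera call returned (one of the last four; its "shot" number tells which), for a name from the list of things; names that differ only in an ending like _2 or _b are one class to them, and where a whole thing is asked for, a point or a joint stands for the part that bears it (a point fixed in the world has none). Each returns a list of dicts, best first, with "p" (0 to 1); they miss things now and then, are a little off and sometimes report something else, mostly with a low value. They report only what shows in the picture. A call takes as long as a camera call. They do not tell look-alikes from the thing itself.
- bot.boxes_of(query, picture): "rect" ([centre column, centre row, width, height] in pixels, round what is visible of it).
The state is a dict: "time": time; "joint_positions": joint angles; "dq": joint speeds; "tau": joint torques, N m; "tool_pos": TCP position; "tcp_rot": TCP orientation; "contact_force": force on the tool from outside, world axes, zero at the start; "moment": the same for the moment, N m; "grip_width": finger opening in mm.
Only numpy, scipy, OpenCV 4.12 (cv2) and the standard library are available. Lean on these libraries where they do the work, as an engineer would, in place of code of your own. Each camera call takes 0.05 s, during which the arm holds its last target. There are 200 camera calls.

## Working session

There is one attempt and no reset: what is moved stays moved. The work goes in short steps, Python scripts to look and compute and a tool call to move; the robot and the scene stay as the last step left them, time stands still between calls to the robot, and variables do not carry over. Pictures are saved under pics/ and viewed, about 12 in all and at most 16, crops included, and the job is handed in when it is done.

Besides the shell and the picture viewer there is one more tool, called as a command line: name --pt "numbers of a row" for each row, then --argument value for the rest. step_arm: Moves the arm, as the interface text tells. Its arguments: {"type":"object","properties":{"deltas":{"type":"array"},"fingers":{"type":"number"}},"required":["deltas"]}

```bash
ls; mkdir -p pics; python3 - <<'E'
from plant import bot
import cv2
o=bot.get_obs();print(o, bot.tip_reach)
for n in("scene","side"):
    c=bot.capture(n);cv2.imwrite(f"pics/{n}0.png",c["color"][:,:,::-1])
    print(n,c["fx"],c["cx"],c["cy"],c["R"],c["t"])
    for q in("bar_1_mid","post_1_mid","setter","tile_mid","kidney_mid","brush_mid"):
        print(q,[(round(d["p"],2),[round(v) for v in d["rect"]]) for d in bot.boxes_of(q,c)])
E
```

```text
pics
{'time': 0.0, 'joint_positions': array([-1.25998895e+00,  3.42733885e-01,  1.52503438e+00, -1.89565435e-05,
        1.27540635e+00, -1.46033257e-01]), 'dq': array([ 3.74060275e-04, -9.85599117e-04,  1.97586989e-04, -7.67474338e-04,
       -9.77269705e-05,  1.00791710e-03]), 'tau': array([ 1.88195205e-03, -4.31233013e+01, -2.44226950e+01,  7.18786893e-02,
        5.58695721e-02, -1.16204092e-04]), 'tool_pos': array([ 231.46744261, -470.79639774,  251.03308705]), 'tcp_rot': array([-3.14002489e+00, -2.12265333e-04,  4.56845995e-01]), 'contact_force': array([ 0.38602391, -0.00676625, -0.09476686]), 'moment': array([-0.0605974,  0.0443193,  0.0097919]), 'grip_width': 91.68288189580002} 25.0
scene 475.8308784300418 331.63997267639775 193.801555598156 [[ 0.72014329 -0.6937988   0.00607153]
 [-0.40675515 -0.42925716 -0.8064047 ]
 [ 0.56208886  0.57825731 -0.5913329 ]] [-365.17011077  295.66483381 1570.68570086]
bar_1_mid []
post_1_mid [(0.84, [377, 267, 30, 34]), (0.63, [303, 164, 11, 28]), (0.39, [300, 187, 72, 58])]
setter [(0.77, [303, 187, 65, 56])]
tile_mid [(0.65, [442, 297, 22, 23])]
kidney_mid [(0.84, [450, 274, 19, 19])]
brush_mid []
side 473.42101571475433 322.54737150452513 202.98433209491924 [[-0.98568666 -0.16849874  0.00547629]
 [-0.07262229  0.39506383 -0.91577867]
 [ 0.15214407 -0.90306852 -0.40164591]] [ 544.97718363  117.66483075 1695.82617082]
bar_1_mid []
post_1_mid []
setter [(0.81, [317, 261, 84, 67])]
tile_mid [(0.63, [358, 175, 12, 4])]
kidney_mid [(0.73, [316, 260, 84, 64]), (0.59, [337, 177, 18, 9])]
brush_mid [(0.64, [261, 268, 6, 39])]
```

```bash
python3 - <<'E'
import cv2,numpy as np
a=cv2.imread("pics/scene0.png");b=cv2.imread("pics/side0.png")
a=a[110:360,210:510];b=b[120:330,200:420]
cv2.imwrite("pics/v1.png",np.hstack([cv2.resize(a,(480,400),interpolation=2),cv2.resize(b,(320,400)[:2])]))
cv2.imwrite("pics/v1.png",cv2.resize(a,(720,600),interpolation=2))
E
```

```text
(no output)
```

View pics/v1.png

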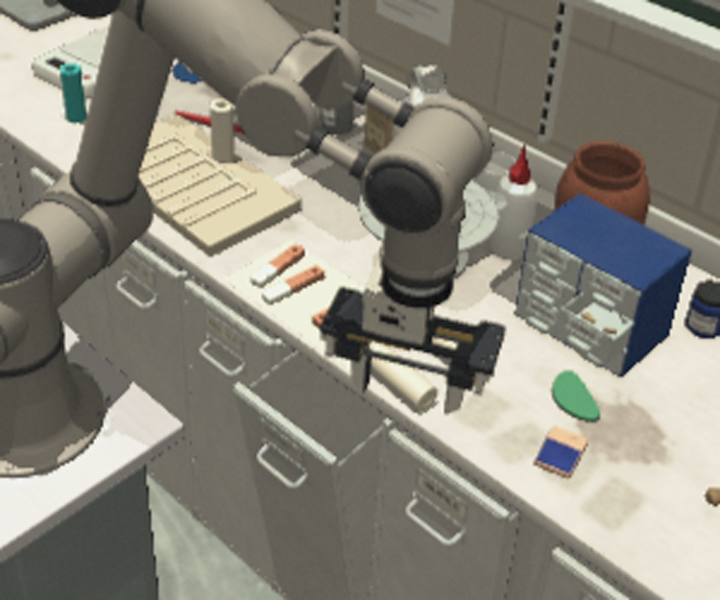

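View pics/side0.png

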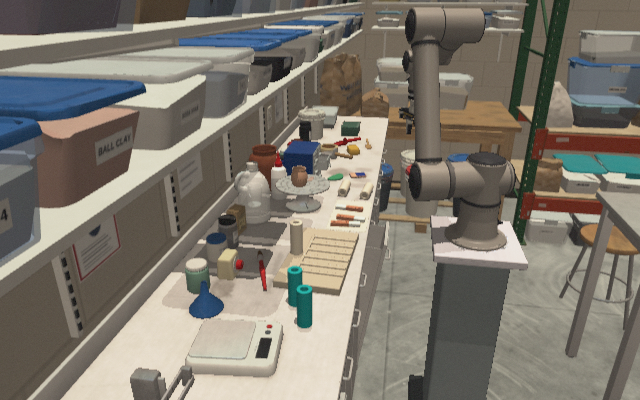

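```bash
cat >h.py <<'E'
from plant import bot
import cv2,numpy as np
from scipy.spatial.transform import Rotation as Ro
np.set_printoptions(suppress=True,precision=2)
def ray(c,u,v,z):
    d=c["R"].T@np.array([(u-c["cx"])/c["fx"],(v-c["cy"])/c["fy"],1]);o=-c["R"].T@c["t"]
    return o+d*(z-o[2])/d[2]
def proj(c,X):
    p=c["R"]@np.array(X,float)+c["t"];return np.array([c["fx"]*p[0]/p[2]+c["cx"],c["fy"]*p[1]/p[2]+c["cy"]])
def snap(n,f=None):
    c=bot.capture(n)
    if f: cv2.imwrite(f"pics/{f}.png",c["color"][:,:,::-1])
    return c
def find(q,c,z):
    return [(round(d["p"],2),np.round(d["rect"]),ray(c,d["rect"][0],d["rect"][1],z)[:2].round()) for d in bot.boxes_of(q,c)]
def delta(pos,yaw,roll=np.pi,pitch=0):
    "shift and turn from measured pose to target, tool axes"
    o=bot.get_obs();R=Ro.from_euler("xyz",o["tcp_rot"])
    T=Ro.from_euler("xyz",[roll,pitch,yaw])
    return R.inv().apply(np.array(pos)-o["tool_pos"]),(R.inv()*T).as_rotvec()
E
python3 - <<'E'
from h import *
s=snap("side")
for p in [(348,208),(348,216),(345,224),(344,186),(367,190),(290,290),(340,291),(357,234),(314,230),(296,252)]: print(p,ray(s,*p,20 if p[1]<200 or p[1]>225 else 10).round())
c=snap("scene")
for p in [(297.5,213)]: print(p,ray(c,*p,25 ).round())
print("posts",find("post_1_mid",s,20),find("post_1_mid",c,20))
w=snap("wrist","w0");print(w["fx"],w["R"],w["t"],-w["R"].T@w["t"])
for q in("bar_1_mid","post_1_mid"): print(q,find(q,w,15))
E
```

```text
(348, 208) [ 473. -137.   10.]
(348, 216) [464. -63.  10.]
(345, 224) [467.   8.  10.]
(344, 186) [ 516. -345.   20.]
(367, 190) [ 413. -317.   20.]
(290, 290) [565. 477.  20.]
(340, 291) [425. 457.  20.]
(357, 234) [413. 100.  20.]
(314, 230) [567.  97.  20.]
(296, 252) [596. 262.  20.]
(297.5, 213) [406.  85.  25.]
posts [(0.74, array([366., 192.,  12.,  18.]), array([ 417., -292.]))] [(0.84, array([376., 265.,  25.,  30.]), array([ 417., -308.]))]
290.4515571265768 [[ 0.44 -0.9   0.  ]
 [-0.87 -0.43  0.25]
 [-0.22 -0.11 -0.97]] [-525.03  -31.09  388.84] [ 291.11 -441.89  384.46]
bar_1_mid []
post_1_mid [(0.5, array([303.,   6.,  28.,   8.]), array([ 394., -365.]))]
```

View pics/w0.png

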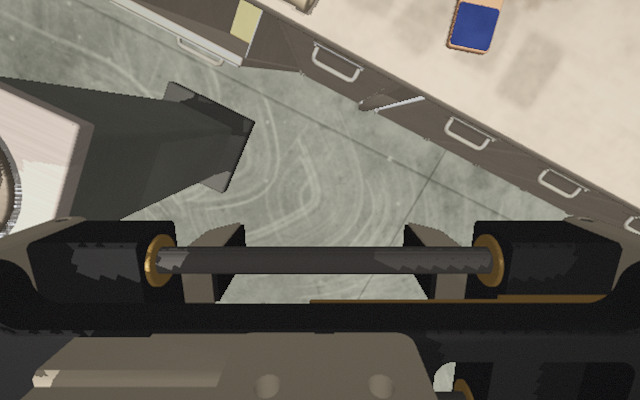

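step_arm --pt "27 -27.5 -8 0 0 0.0914" --pt "54 -55 -16 0 0 0.1828" --pt "81 -82.5 -24 0 0 0.2742" --pt "108 -110 -32 0 0 0.3656" --pt "135 -137.5 -40 0 0 0.457"

```text
time: 1.47
tool_pos: [292.2, -286.5, 292.1]
tcp_rot: [3.141, -0.0, -0.005]
contact_force: [0.8, 0.5, 0.5]
grip_width: 91.9
```

step_arm --pt "9 -28 -6 0 0 0" --pt "18 -56 -12 0 0 0" --pt "27 -84 -18 0 0 0" --pt "36 -113 -24 0 0 0" --pt "45 -142 -30 0 0 0"

```text
time: 1.88
tool_pos: [337.2, -144.8, 322.2]
tcp_rot: [3.141, -0.001, -0.001]
contact_force: [1.1, -0.3, 0.5]
grip_width: 91.9
```

step_arm --pt "9 -28 -6 0 0 0" --pt "18 -56 -12 0 0 0" --pt "27 -84 -18 0 0 0" --pt "36 -113 -24 0 0 0" --pt "45 -142 -30 0 0 0"

```text
time: 2.3
tool_pos: [382.3, -2.7, 352.3]
tcp_rot: [3.141, -0.001, -0.0]
contact_force: [0.4, 0.1, 0.6]
grip_width: 92.1
```

```bash
python3 - <<'E'
from h import *
w=snap("wrist","w1");print(bot.get_obs()["tool_pos"],bot.get_obs()["tcp_rot"])
for q,z in("bar_1_mid",15),("post_1_mid",20),("setter",25),("tile_mid",10): print(q,find(q,w,z))
import pickle;pickle.dump({k:v for k,v in w.items()},open("w1.pkl","wb"))
E
```

```text
[383.55   1.2  353.31] [-3.14 -0.    0.  ]
bar_1_mid []
post_1_mid [(0.7, array([525., 146.,  85.,  30.]), array([ 413., -321.]))]
setter [(0.9, array([141.,  77., 259., 153.]), array([514., 268.]))]
tile_mid []
```

View pics/w1.png

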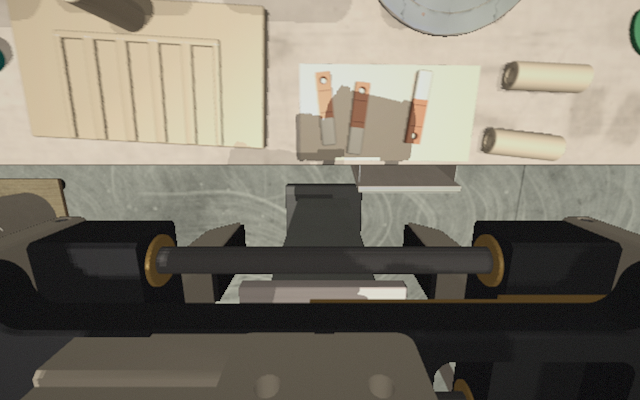

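```bash
python3 - <<'E'
from h import *
import pickle
w=pickle.load(open("w1.pkl","rb"))
im=w["color"];hsv=cv2.cvtColor(im,cv2.COLOR_RGB2HSV)
m=((hsv[...,0]<14)&(hsv[...,1]>110)&(hsv[...,2]>60)).astype(np.uint8);m[170:]=0
for c in cv2.findContours(m,0,2)[0]:
    if cv2.contourArea(c)>60:
        r=cv2.minAreaRect(c);b=cv2.boxPoints(r);P=np.array([ray(w,*p,15)[:2] for p in b]);
        print(r,P.mean(0),"sides",np.linalg.norm(P[0]-P[1]),np.linalg.norm(P[1]-P[2]),(P[1]-P[0]),(P[2]-P[1]))
for p in [(32,136),(265,148),(266,5)]: print("shelf",ray(w,*p,25)[:2])
print("edge",ray(w,320,163,0)[:2])
for p in [(512,62),(512,90),(590,66),(590,93),(492,127),(492,152),(565,134),(563,160)]: print("post",ray(w,*p,20)[:2])
cv2.imwrite("pics/v2.png",cv2.resize(im[0:170,0:290,::-1],None,fx=2.75,fy=2.75,interpolation=2))
o=bot.get_obs();print(o["joint_positions"],o["tool_pos"])
E
```

```text
((414.30908203125, 121.26948547363281), (12.445977210998535, 43.73671340942383), 10.124671936035156) [ 450.32 -144.32] sides 65.57489843735392 19.379953231844212 [65.16 -7.37] [ -3.2  -19.11]
((358.6849670410156, 109.41542053222656), (12.761466026306152, 34.361106872558594), 7.431407928466797) [468.34 -56.7 ] sides 50.9030734963926 19.57896750405375 [50.59 -5.66] [ -2.39 -19.43]
shelf [428.72 449.91]
shelf [410.31  89.52]
shelf [608.23  78.21]
edge [383.4    3.74]
post [ 535.64 -280.72]
post [ 496.6  -286.96]
post [ 530.18 -397.25]
post [ 492.32 -405.82]
post [ 442.25 -264.51]
post [ 403.6  -270.03]
post [ 431.59 -380.39]
post [ 390.88 -385.54]
[-0.21  0.    1.67 -0.    1.47  1.36] [381.94  -4.36 351.54]
```

View pics/v2.png

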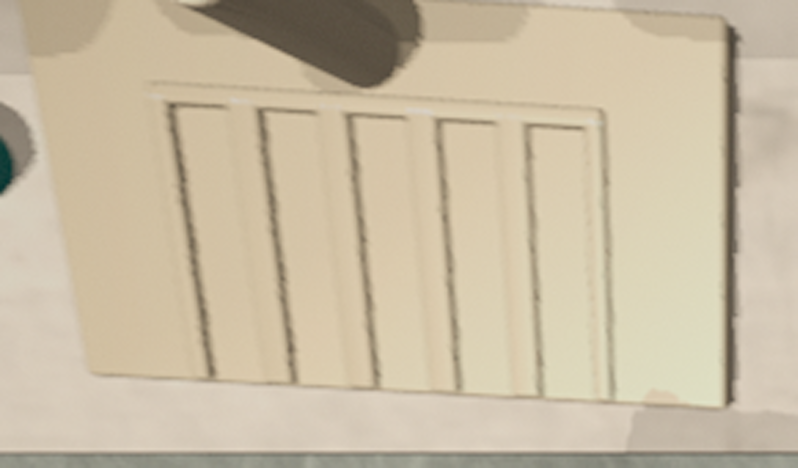

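step_arm --pt "6 18 25 0 0 0" --pt "12 36 50 0 0 0" --pt "18 54 75 0 0 0" --pt "24 72 101 0 0 0"

```text
time: 2.88
tool_pos: [405.8, -78.3, 249.7]
tcp_rot: [3.141, -0.001, -0.002]
contact_force: [0.2, -0.0, -0.9]
grip_width: 91.8
```

step_arm --pt "6 18 25 0 0 0.03" --pt "12 36 50 0 0 0.06" --pt "18 54 75 0 0 0.09" --pt "24 70 101 0 0 0.11" --pt "24 70 101 0 0 0.11"

```text
time: 3.3
tool_pos: [428.1, -148.8, 145.4]
tcp_rot: [-3.14, 0.007, -0.116]
contact_force: [-0.6, 0.2, 0.1]
grip_width: 91.5
```

step_arm --pt "0 0 0 0 0 0" --pt "0 0 0 0 0 0" --fingers 50

```text
time: 3.47
tool_pos: [429.8, -146.7, 150.4]
tcp_rot: [3.142, -0.0, -0.111]
contact_force: [0.1, 0.3, 0.7]
grip_width: 82.4
```

```bash
cat >>h.py <<'E'
def bars(w,zt=15,rows=240,v=60):
    im=w["color"];hsv=cv2.cvtColor(im,cv2.COLOR_RGB2HSV)
    m=((hsv[...,0]<14)&(hsv[...,1]>100)&(hsv[...,2]>v)).astype(np.uint8);m[rows:]=0
    m=cv2.morphologyEx(m,cv2.MORPH_CLOSE,np.ones((3,3)))
    for c in cv2.findContours(m,0,2)[0]:
        if cv2.contourArea(c)>150:
            b=cv2.boxPoints(cv2.minAreaRect(c));P=np.array([ray(w,*p,zt)[:2] for p in b])
            e=[P[1]-P[0],P[2]-P[1]];L=[np.linalg.norm(x) for x in e];i=int(np.argmax(L));d=e[i]/L[i]
            if d[0]<0:d=-d
            k=P.mean(0);print("px",b.mean(0),"mid",k,"len,wid",L[i],L[1-i],"yaw",np.arctan2(d[1],d[0]),"ctr if glaze +/-:",k+22.5*d,k-22.5*d)
E
python3 - <<'E'
from h import *
w=snap("wrist","w2");o=bot.get_obs();print(o["tool_pos"],o["tcp_rot"],o["joint_positions"])
bars(w)
E
```

```text
[ 430.17 -146.42  150.93] [ 3.14 -0.   -0.11] [-0.5   0.33  1.86  0.    0.95  1.18]
px [324.5 172. ] mid [ 450.36 -149.47] len,wid 65.98533418695872 20.818530623112267 yaw -0.10066440751280123 ctr if glaze +/-: [ 472.75 -151.73] [ 427.98 -147.21]
px [227.46 156.34] mid [474.67 -62.33] len,wid 66.7517087048232 24.771391098886088 yaw -0.09999186190927876 ctr if glaze +/-: [497.06 -64.58] [452.29 -60.08]
px [165.7 146.1] mid [490.04  -8.31] len,wid 67.55147010661807 27.86828063617996 yaw 0.10196413894246617 ctr if glaze +/-: [512.42  -6.02] [467.66 -10.6 ]
```

View pics/w2.png

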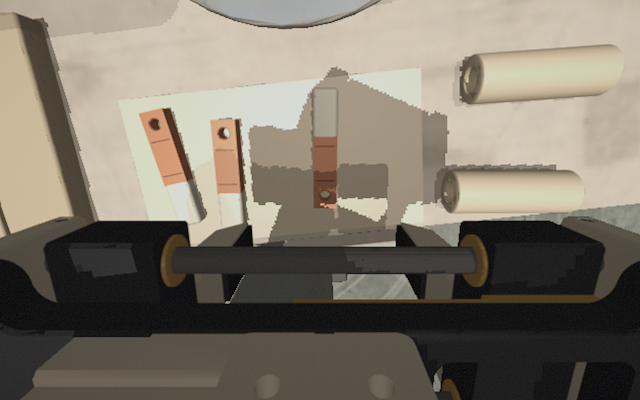

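step_arm --pt "21 0 20 0 0 0" --pt "43 0 50 0 0 0" --pt "43 0 80 0 0 0" --pt "43 0 105 0 0 0" --pt "43 0 117.5 0 0 0" --fingers 50

```text
time: 3.93
tool_pos: [472.4, -150.0, 31.1]
tcp_rot: [-3.141, 0.001, -0.109]
contact_force: [-1.2, -0.3, -0.2]
grip_width: 50.9
```

step_arm --pt "0 0 0 0 0 0" --pt "0 0 0 0 0 0" --pt "0 0 0 0 0 0" --pt "0 0 0 0 0 0" --pt "0 0 0 0 0 0" --fingers 10

```text
time: 4.35
tool_pos: [473.7, -151.4, 33.7]
tcp_rot: [3.14, -0.003, -0.11]
contact_force: [1.0, -0.2, 5.6]
grip_width: 21.6
```

step_arm --pt "0 0 0 0 0 0" --pt "0 0 0 0 0 0" --pt "0 0 0 0 0 0"

```text
time: 4.6
tool_pos: [473.7, -151.4, 33.7]
tcp_rot: [3.141, -0.003, -0.11]
contact_force: [-0.8, 0.7, 8.0]
grip_width: 21.6
```

step_arm --pt "0 0 -30 0 0 0" --pt "0 0 -60 0 0 0" --pt "0 0 -97 0 0 0"

```text
time: 4.85
tool_pos: [471.8, -150.5, 129.6]
tcp_rot: [-3.141, 0.003, -0.11]
contact_force: [0.1, -0.6, -1.3]
grip_width: 21.4
```

step_arm --pt "-7 -32 0 0 0 0" --pt "-14 -64 0 0 0 0" --pt "-21 -96 0 0 0 0" --pt "-28 -128 0 0 0 0" --pt "-34.5 -160 0 0 0 0"

```text
time: 5.27
tool_pos: [455.7, 13.1, 129.9]
tcp_rot: [3.142, -0.001, -0.111]
contact_force: [0.1, 0.5, -0.8]
grip_width: 21.7
```

step_arm --pt "-7 -32 0 0 0 -0.01" --pt "-14 -64 0 0 0 -0.02" --pt "-21 -96 0 0 0 -0.03" --pt "-28 -128 0 0 0 -0.04" --pt "-34.2 -160.4 0 0 0 -0.057"

```text
time: 5.68
tool_pos: [439.3, 176.6, 129.8]
tcp_rot: [-3.141, -0.001, -0.053]
contact_force: [1.5, -0.1, -0.8]
grip_width: 21.7
```

step_arm --pt "0 0 0 0 0 0" --pt "0 0 0 0 0 0" --pt "0 0 0 0 0 0"

```text
time: 5.93
tool_pos: [439.7, 174.8, 129.4]
tcp_rot: [3.141, -0.0, -0.053]
contact_force: [0.1, -0.0, -1.3]
grip_width: 21.8
```

```bash
python3 - <<'E'
from h import *
w=snap("wrist","w3");o=bot.get_obs();print(o["tool_pos"],o["tcp_rot"],o["joint_positions"],o["grip_width"])
import pickle;pickle.dump(w,open("w3.pkl","wb"))
E
```

```text
[439.86 174.3  129.37] [ 3.14 -0.   -0.05] [ 0.22  0.39  1.83 -0.    0.92  1.84] 21.233733899517844
```

View pics/w3.png

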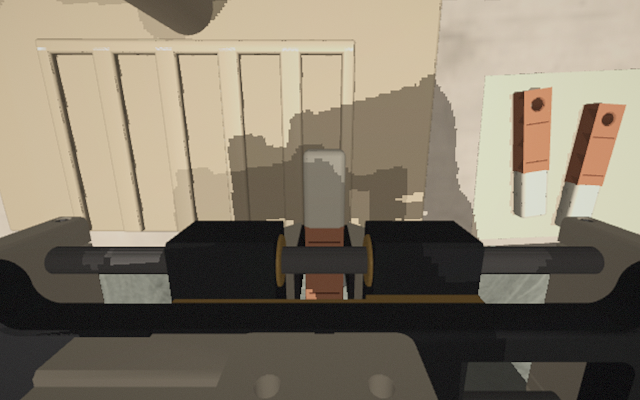

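```bash
python3 - <<'E'
from h import *
import pickle
w=pickle.load(open("w3.pkl","rb"))
A=ray(w,37,40,30)[:2];B=ray(w,354,41,30)[:2];print("rib corners",A,B,np.linalg.norm(A-B))
y=(A-B)/np.linalg.norm(A-B);x=np.array([y[1],-y[0]]);psi=np.arctan2(x[1],x[0]);print("yaw",psi)
c=(A+B)/2-52*x;print("ctr",c)
print("right edge",[ (ray(w,*p,25)[:2]-c)@np.c_[x,y] for p in [(440,10),(437,60)]])
for n,p in dict(l=(303,57),r=(342,57)).items(): print(n,(ray(w,*p,30)[:2]-c)@np.c_[x,y])
print("bar end",[ray(w,*p,120)[:2] for p in[(303,151),(344,151)]])
cv2.imwrite("pics/v3.png",cv2.resize(w["color"][0:235,20:450,::-1],None,fx=1.86,fy=1.86,interpolation=2))
E
```

```text
rib corners [574.78 375.94] [562.15 146.56] 229.73620069337528
yaw -0.05498471248328593
ctr [516.54 264.11]
right edge [array([  73.79, -177.02]), array([  40.44, -178.15])]
l [ 41.23 -77.71]
r [  41.31 -106.35]
bar end [array([493.16, 182.23]), array([492.12, 162.35])]
```

View pics/v3.png

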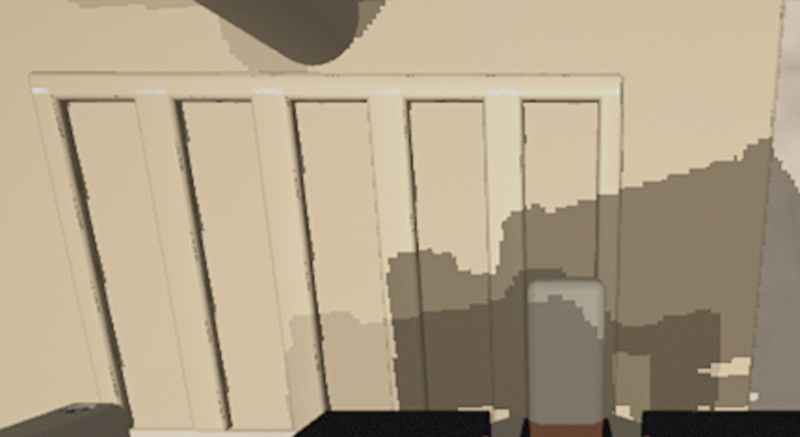

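step_arm --pt "22 -0.8 10 0 0 0" --pt "42.8 -1.6 30 0 0 0" --pt "42.8 -1.6 50 0 0 0" --pt "42.8 -1.6 65 0 0 0" --pt "42.8 -1.6 71 0 0 0"

```text
time: 6.4
tool_pos: [482.6, 172.4, 57.6]
tcp_rot: [3.14, 0.002, -0.056]
contact_force: [-9.7, -4.9, 42.5]
grip_width: 21.3
```

step_arm --pt "0 0 0 0 0 0" --pt "0 0 0 0 0 0" --pt "0 0 0.5 0 0 0"

```text
time: 6.65
tool_pos: [483.0, 173.5, 58.1]
tcp_rot: [3.142, -0.001, -0.055]
contact_force: [0.2, -0.3, -0.8]
grip_width: 21.3
```

step_arm --pt "0 0 0 0 0 0" --pt "0 0 0 0 0 0" --pt "0 0 0 0 0 0" --pt "0 0 0 0 0 0" --fingers 36

```text
time: 6.98
tool_pos: [482.7, 174.3, 57.8]
tcp_rot: [3.142, -0.0, -0.053]
contact_force: [0.1, 0.0, -0.7]
grip_width: 35.8
```

step_arm --pt "0 0 -20 0 0 0" --pt "-20 0 -50 0 0 0" --pt "-40 0 -80 0 0 0" --pt "-43 0 -80 0 0 0" --pt "-43 0 -80 0 0 0"

```text
time: 7.4
tool_pos: [439.6, 177.0, 139.2]
tcp_rot: [-3.141, -0.003, -0.052]
contact_force: [0.8, 0.9, 0.5]
grip_width: 35.8
```

```bash
python3 - <<'E'
from h import *
w=snap("wrist","w4");o=bot.get_obs();print(o["tool_pos"],o["tcp_rot"],o["grip_width"])
bars(w,40)
bars(w,15)
E
```

```text
[439.77 176.8  138.1 ] [-3.14 -0.   -0.05] 36.24739286550276
px [325.5 181. ] mid [459.05 174.85] len,wid 66.23778691301769 21.222139910790904 yaw -0.03929417168427928 ctr if glaze +/-: [481.54 173.97] [436.57 175.73]
px [587.35 142.46] mid [479.21 -32.4 ] len,wid 63.33068967196334 29.98016085062371 yaw -0.10496460384623636 ctr if glaze +/-: [501.58 -34.75] [456.83 -30.04]
px [526.5 130.5] mid [491.   16.3] len,wid 62.630174112124884 26.372317089655134 yaw 0.13109393794209037 ctr if glaze +/-: [513.31  19.24] [468.7   13.36]
px [325.5 181. ] mid [454.06 174.99] len,wid 73.37208994254013 23.507922454481953 yaw -0.03929417168427944 ctr if glaze +/-: [476.55 174.1 ] [431.58 175.87]
px [587.35 142.46] mid [476.39 -54.58] len,wid 70.15187667481045 33.20924748455738 yaw -0.10496460384623686 ctr if glaze +/-: [498.76 -56.94] [454.01 -52.22]
px [526.5 130.5] mid [489.45  -0.64] len,wid 69.37591037131493 29.212812077136014 yaw 0.1310939379420903 ctr if glaze +/-: [511.76   2.31] [467.15  -3.58]
```

View pics/w4.png

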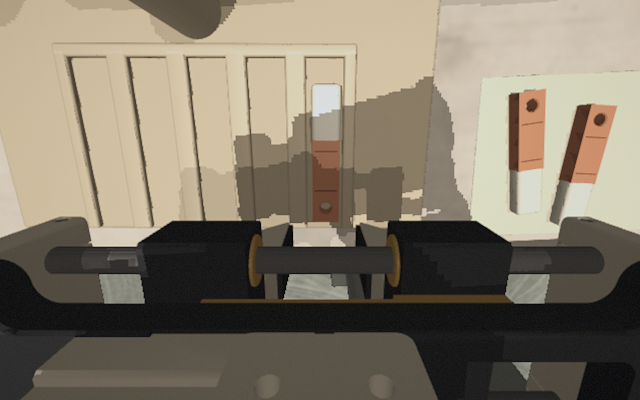

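step_arm --pt "-1 37 0 0 0 -0.03" --pt "-2 74 0 0 0 -0.06" --pt "-3 111 0 0 0 -0.1" --pt "-4 148 0 0 0 -0.13" --pt "-4.9 185.5 0 0 0 -0.163" --fingers 50

```text
time: 7.87
tool_pos: [424.6, -10.0, 136.5]
tcp_rot: [-3.141, 0.002, 0.112]
contact_force: [1.0, 0.6, -1.4]
grip_width: 49.7
```

step_arm --pt "0 0 0 0 0 0" --pt "0 0 0 0 0 0" --pt "0 0 0 0 0 0" --pt "0 0 0 0 0 0"

```text
time: 8.2
tool_pos: [424.9, -7.6, 137.1]
tcp_rot: [-3.141, 0.001, 0.111]
contact_force: [-0.3, 0.4, -0.5]
grip_width: 49.9
```

```bash
python3 - <<'E'
from h import *
w=snap("wrist","w5");o=bot.get_obs();print(o["tool_pos"],o["tcp_rot"],o["grip_width"])
bars(w,15)
E
```

```text
[424.95  -7.34 137.21] [-3.14  0.    0.11] 50.089741007215885
px [389.04 147.37] mid [475.21 -58.49] len,wid 67.1857997855451 23.62020704847062 yaw -0.12974541740858675 ctr if glaze +/-: [497.53 -61.4 ] [452.9  -55.58]
px [101.  136.5] mid [456.53 189.15] len,wid 78.45024494286588 34.78889290654844 yaw -0.09508122761000945 ctr if glaze +/-: [478.93 187.02] [434.13 191.29]
px [329.5 123.5] mid [489.41  -5.07] len,wid 66.84245977242193 20.562207489637064 yaw 0.10499314627982763 ctr if glaze +/-: [511.79  -2.72] [467.03  -7.43]
```

step_arm --pt "21 2.3 20 0 0 0" --pt "41.7 4.6 45 0 0 0" --pt "41.7 4.6 75 0 0 0" --pt "41.7 4.6 97 0 0 0" --pt "41.7 4.6 104.4 0 0 0"

```text
time: 8.67
tool_pos: [465.2, -6.7, 30.3]
tcp_rot: [-3.14, 0.005, 0.112]
contact_force: [-1.4, 0.3, -0.3]
grip_width: 49.9
```

step_arm --pt "0 0 0 0 0 0" --pt "0 0 0 0 0 0" --pt "0 0 0 0 0 0" --pt "0 0 0 0 0 0" --pt "0 0 0 0 0 0" --fingers 10

```text
time: 9.08
tool_pos: [467.6, -8.4, 34.5]
tcp_rot: [3.141, -0.002, 0.11]
contact_force: [0.9, -0.7, 2.8]
grip_width: 21.2
```

step_arm --pt "0 0 0 0 0 0" --pt "0 0 -25 0 0 0" --pt "0 0 -55 0 0 0" --pt "0 0 -85 0 0 0" --pt "0 0 -100 0 0 0"

```text
time: 9.5
tool_pos: [468.1, -8.6, 136.7]
tcp_rot: [3.14, -0.005, 0.11]
contact_force: [0.6, 0.2, -0.6]
grip_width: 21.7
```

step_arm --pt "5 -27 0 0 0 -0.119" --pt "10 -54 0 0 0 -0.238" --pt "15 -81 0 0 0 -0.357" --pt "20 -108 0 0 0 -0.476" --pt "24.9 -134.1 0 0 0 -0.595"

```text
time: 9.92
tool_pos: [476.8, 128.9, 133.8]
tcp_rot: [3.141, -0.001, 0.71]
contact_force: [0.9, 0.1, -0.8]
grip_width: 21.1
```

step_arm --pt "19.4 -19.5 0 0 0 -0.119" --pt "38.8 -39 0 0 0 -0.238" --pt "58.2 -58.5 0 0 0 -0.357" --pt "77.6 -78 0 0 0 -0.476" --pt "96.8 -97.5 0 0 0 -0.595"

```text
time: 10.33
tool_pos: [487.3, 265.9, 133.6]
tcp_rot: [3.141, -0.0, 1.306]
contact_force: [-0.3, -1.4, -0.7]
grip_width: 21.4
```

step_arm --pt "0 0 0 0 0 -0.119" --pt "0 0 0 0 0 -0.238" --pt "0 0 0 0 0 -0.357" --pt "0 0 0 0 0 -0.476" --pt "0 0 0 0 0 -0.595"

```text
time: 10.75
tool_pos: [487.4, 264.6, 133.5]
tcp_rot: [3.142, 0.0, 1.901]
contact_force: [-0.1, 0.2, -0.3]
grip_width: 21.6
```

step_arm --pt "0 0 0 0 0 -0.119" --pt "0 0 0 0 0 -0.238" --pt "0 0 0 0 0 -0.357" --pt "0 0 0 0 0 -0.476" --pt "0 0 0 0 0 -0.595"

```text
time: 11.17
tool_pos: [487.4, 264.5, 133.5]
tcp_rot: [3.142, 0.0, 2.495]
contact_force: [-0.1, 0.1, -1.2]
grip_width: 21.3
```

step_arm --pt "0 0 0 0 0 -0.119" --pt "0 0 0 0 0 -0.238" --pt "0 0 0 0 0 -0.357" --pt "0 0 0 0 0 -0.476" --pt "0 0 0 0 0 -0.597"

```text
time: 11.58
tool_pos: [487.4, 264.5, 133.5]
tcp_rot: [-3.142, 0.0, 3.092]
contact_force: [0.3, 0.2, -1.1]
grip_width: 21.2
```

step_arm --pt "0 0 0 0 0 0" --pt "0 0 0 0 0 0" --pt "0 0 0 0 0 0" --pt "0 0 0 0 0 0"

```text
time: 11.92
tool_pos: [487.5, 264.6, 133.4]
tcp_rot: [-3.142, 0.0, 3.084]
contact_force: [-0.2, 1.4, -0.5]
grip_width: 21.4
```

```bash
python3 - <<'E'
from h import *
w=snap("wrist","w6");o=bot.get_obs();print(o["tool_pos"],o["tcp_rot"],o["grip_width"])
print(delta([487.5,265.6,o["tool_pos"][2]],np.pi-.054))
E
```

```text
[487.5  264.62 133.33] [-3.14  0.    3.08] 21.268622394769277
(array([ 0.05,  0.98, -0.  ]), array([-0.,  0., -0.]))
```

step_arm --pt "0 1 25 0 0 0" --pt "0 1 45 0 0 0" --pt "0 1 60 0 0 0" --pt "0 1 69 0 0 0" --pt "0 1 73 0 0 0"

```text
time: 12.38
tool_pos: [486.9, 265.3, 59.3]
tcp_rot: [-3.14, -0.002, 3.086]
contact_force: [-10.9, -5.4, 35.6]
grip_width: 21.5
```

step_arm --pt "0 0 0 0 0 0" --pt "0 0 1 0 0 0" --pt "0 0 1.5 0 0 0"

```text
time: 12.63
tool_pos: [488.2, 265.9, 59.5]
tcp_rot: [3.141, 0.002, 3.086]
contact_force: [-1.7, -1.2, 6.9]
grip_width: 21.3
```

step_arm --pt "0 0 0 0 0 0" --pt "0 0 0 0 0 0" --pt "0 0 0 0 0 0" --pt "0 0 0 0 0 0" --fingers 36

```text
time: 12.97
tool_pos: [487.6, 265.7, 58.9]
tcp_rot: [3.142, 0.0, 3.087]
contact_force: [-0.7, -0.4, 0.2]
grip_width: 35.9
```

step_arm --pt "0 0 -20 0 0 0" --pt "0 0 -50 0 0 0" --pt "0 0 -80 0 0 0" --pt "0 0 -80 0 0 0" --pt "0 0 -80 0 0 0"

```text
time: 13.38
tool_pos: [488.5, 266.0, 140.5]
tcp_rot: [3.14, 0.004, 3.087]
contact_force: [-0.7, -0.4, -0.5]
grip_width: 36.0
```

step_arm --pt "-3.7 -40 0 0 0 0" --pt "-7.4 -80 0 0 0 0" --pt "-11 -120 0 0 0 0" --pt "-14.8 -161.4 0 0 0 0" --fingers 50

```text
time: 13.72
tool_pos: [492.4, 102.4, 137.5]
tcp_rot: [-3.141, -0.002, 3.088]
contact_force: [0.8, 0.2, 0.1]
grip_width: 49.6
```

step_arm --pt "-3.7 -40 0 0 0 0.02" --pt "-7.4 -80 0 0 0 0.04" --pt "-11 -120 0 0 0 0.057" --pt "-14.8 -161.5 0 0 0 0.057"

```text
time: 14.05
tool_pos: [498.4, -60.0, 137.6]
tcp_rot: [3.141, -0.002, 3.029]
contact_force: [1.1, 0.3, -0.2]
grip_width: 50.4
```

step_arm --pt "0 0 0 0 0 0" --pt "0 0 0 0 0 0" --pt "0 0 0 0 0 0" --pt "0 0 0 0 0 0"

```text
time: 14.38
tool_pos: [499.0, -57.0, 138.2]
tcp_rot: [3.141, -0.002, 3.031]
contact_force: [1.0, 1.3, 0.4]
grip_width: 49.9
```

```bash
python3 - <<'E'
from h import *
w=snap("wrist","w7");o=bot.get_obs();print(o["tool_pos"],o["tcp_rot"],o["grip_width"],o["joint_positions"])
bars(w,15)
E
```

```text
[499.13 -56.84 138.36] [ 3.14 -0.    3.03] 50.00926233706227 [-0.27  0.43  1.74  0.    0.97 -1.73]
px [317. 171.] mid [474.76 -60.38] len,wid 66.43482393236924 20.683036188175247 yaw -0.1260631604336252 ctr if glaze +/-: [497.08 -63.2 ] [452.44 -57.55]
px [609.85 121.39] mid [460.34 193.02] len,wid 78.87159202650503 38.736091823200894 yaw -0.06026353488833228 ctr if glaze +/-: [482.8  191.66] [437.89 194.37]
```

step_arm --pt "23 -3 20 0 0 0" --pt "46.3 -5.9 45 0 0 0" --pt "46.3 -5.9 75 0 0 0" --pt "46.3 -5.9 97 0 0 0" --pt "46.3 -5.9 105 0 0 0"

```text
time: 14.85
tool_pos: [451.0, -57.3, 31.5]
tcp_rot: [3.141, -0.004, 3.032]
contact_force: [0.1, -1.0, 0.3]
grip_width: 50.0
```

step_arm --pt "0 0 0 0 0 0" --pt "0 0 0 0 0 0" --pt "0 0 0 0 0 0" --pt "0 0 0 0 0 0" --pt "0 0 0 0 0 0" --fingers 10

```text
time: 15.27
tool_pos: [453.6, -59.1, 34.8]
tcp_rot: [-3.141, 0.002, 3.03]
contact_force: [1.5, 1.1, 3.8]
grip_width: 21.5
```

step_arm --pt "0 0 0 0 0 0" --pt "0 0 -25 0 0 0" --pt "0 0 -55 0 0 0" --pt "0 0 -85 0 0 0" --pt "0 0 -100 0 0 0"

```text
time: 15.68
tool_pos: [453.8, -59.5, 137.1]
tcp_rot: [-3.141, 0.004, 3.03]
contact_force: [0.5, -0.3, -0.9]
grip_width: 20.8
```

step_arm --pt "1 28 0 0 0 0.123" --pt "2 56 0 0 0 0.247" --pt "3 84 0 0 0 0.37" --pt "4.5 112 0 0 0 0.494" --pt "5.7 140.2 0 0 0 0.617"

```text
time: 16.1
tool_pos: [462.5, 81.3, 134.1]
tcp_rot: [3.141, 0.0, 2.413]
contact_force: [0.8, -0.6, -0.8]
grip_width: 21.2
```

step_arm --pt "16.4 22.9 0 0 0 0.123" --pt "32.8 45.8 0 0 0 0.247" --pt "49.2 68.7 0 0 0 0.37" --pt "65.6 91.6 0 0 0 0.494" --pt "82 114.5 0 0 0 0.617"

```text
time: 16.52
tool_pos: [476.7, 221.6, 134.0]
tcp_rot: [3.141, 0.0, 1.796]
contact_force: [-0.1, -0.5, -0.3]
grip_width: 21.2
```

step_arm --pt "25.8 8.9 0 0 0 0.123" --pt "51.5 17.8 0 0 0 0.247" --pt "77.3 26.8 0 0 0 0.37" --pt "103 35.7 0 0 0 0.494" --pt "128.8 44.6 0 0 0 0.617"

```text
time: 16.93
tool_pos: [490.5, 357.1, 133.9]
tcp_rot: [3.142, 0.0, 1.179]
contact_force: [0.2, -0.1, -0.5]
grip_width: 21.2
```

step_arm --pt "0 0 0 0 0 0.123" --pt "0 0 0 0 0 0.247" --pt "0 0 0 0 0 0.37" --pt "0 0 0 0 0 0.494" --pt "0 0 0 0 0 0.617"

```text
time: 17.35
tool_pos: [490.5, 355.8, 133.8]
tcp_rot: [3.141, 0.0, 0.562]
contact_force: [0.3, -0.2, -1.5]
grip_width: 21.1
```

step_arm --pt "0 0 0 0 0 0.123" --pt "0 0 0 0 0 0.247" --pt "0 0 0 0 0 0.37" --pt "0 0 0 0 0 0.494" --pt "0 0 0 0 0 0.617"

```text
time: 17.77
tool_pos: [490.6, 355.7, 133.8]
tcp_rot: [3.141, 0.0, -0.055]
contact_force: [0.1, 1.1, -1.1]
grip_width: 21.3
```

step_arm --pt "0 0 0 0 0 0" --pt "0 0 0 0 0 0" --pt "0 0 0 0 0 0" --pt "0 0 0 0 0 0"

```text
time: 18.1
tool_pos: [490.7, 355.8, 133.8]
tcp_rot: [3.141, 0.0, -0.046]
contact_force: [-0.5, 0.3, -0.3]
grip_width: 21.6
```

```bash
python3 - <<'E'
from h import *
w=snap("wrist","w8");o=bot.get_obs();print(o["tool_pos"],o["tcp_rot"],o["grip_width"],o["joint_positions"])
print(delta([492.5,357.5,o["tool_pos"][2]],-.054))
bars(w,40)
E
```

```text
[490.7  355.85 133.79] [ 3.14 -0.   -0.05] 21.382343932619595 [ 0.5   0.6   1.45 -0.    1.1   2.12]
(array([ 1.72, -1.73, -0.  ]), array([ 0.  , -0.  ,  0.01]))
px [324.  230.5] mid [470.28 356.74] len,wid 32.92398656631433 15.000728085861917 yaw 1.5249995080752878 ctr if glaze +/-: [471.31 379.22] [469.25 334.26]
px [539.87 217.07] mid [473.42 179.42] len,wid 43.840239382648974 32.00603095488338 yaw -0.06335731218338109 ctr if glaze +/-: [495.87 178.  ] [450.96 180.85]
px [431.9  205.49] mid [487.7  268.31] len,wid 26.801431828969676 26.163855601509862 yaw 1.4593522826405885 ctr if glaze +/-: [490.21 290.67] [485.2  245.95]
px [202.05   4.21] mid [639.57 433.16] len,wid 37.81895016784987 9.474882211192421 yaw -1.250897498474546 ctr if glaze +/-: [646.64 411.8 ] [632.49 454.52]
```

step_arm --pt "1 -1.7 25 0 0 0.008" --pt "1 -1.7 45 0 0 0.008" --pt "1 -1.7 60 0 0 0.008" --pt "1 -1.7 68 0 0 0.008" --pt "1 -1.7 71 0 0 0.008"

```text
time: 18.57
tool_pos: [491.1, 357.2, 61.3]
tcp_rot: [3.14, 0.002, -0.056]
contact_force: [-0.2, 0.1, -1.2]
grip_width: 21.7
```

step_arm --pt "0 0 1 0 0 0" --pt "0 0 2 0 0 0" --pt "0 0 3 0 0 0" --pt "0 0 3.5 0 0 0"

```text
time: 18.9
tool_pos: [492.2, 357.8, 60.1]
tcp_rot: [-3.141, -0.001, -0.056]
contact_force: [-0.0, -0.3, -0.3]
grip_width: 21.2
```

step_arm --pt "0 0 0 0 0 0" --pt "0 0 0 0 0 0" --pt "0 0 0 0 0 0" --pt "0 0 0 0 0 0" --fingers 36

```text
time: 19.23
tool_pos: [491.9, 357.6, 59.5]
tcp_rot: [-3.141, -0.0, -0.056]
contact_force: [-0.3, 0.0, 0.3]
grip_width: 35.6
```

step_arm --pt "0 0 -20 0 0 0" --pt "-20 10 -50 0 0 0" --pt "-50 25 -80 0 0 0" --pt "-70 40 -100 0 0 0" --pt "-90 60 -120 0 0 0"

```text
time: 19.65
tool_pos: [397.3, 302.7, 180.7]
tcp_rot: [-3.141, -0.001, -0.056]
contact_force: [-0.1, 0.0, 0.3]
grip_width: 36.1
```

step_arm --pt "0 0 0 0 0 0" --pt "0 0 0 0 0 0" --pt "0 0 0 0 0 0" --pt "0 0 0 0 0 0" --fingers 60

```text
time: 19.98
tool_pos: [399.0, 303.0, 178.5]
tcp_rot: [3.141, 0.001, -0.057]
contact_force: [0.7, 0.3, -1.1]
grip_width: 57.2
```

```bash
python3 - <<'E'
from h import *
w=snap("wrist","w9");o=bot.get_obs();print(o["tool_pos"],o["tcp_rot"],o["grip_width"],o["joint_positions"])
bars(w,40)
E
```

```text
[398.96 302.95 178.26] [ 3.14  0.   -0.06] 58.88779884297056 [ 0.5   0.37  1.7  -0.    1.07  2.12]
px [358.94 122.31] mid [462.84 267.65] len,wid 59.55798760604394 22.525523940176107 yaw -0.06311141191772389 ctr if glaze +/-: [485.29 266.24] [440.38 269.07]
px [458.34 119.98] mid [459.53 178.02] len,wid 68.94349111455337 26.758813356206332 yaw -0.06937514933986781 ctr if glaze +/-: [481.98 176.46] [437.08 179.58]
px [259.23 119.43] mid [470.21 357.43] len,wid 66.23715741998167 22.689315153034023 yaw -0.0573769958877484 ctr if glaze +/-: [492.68 356.13] [447.75 358.72]
```

View pics/w9.png

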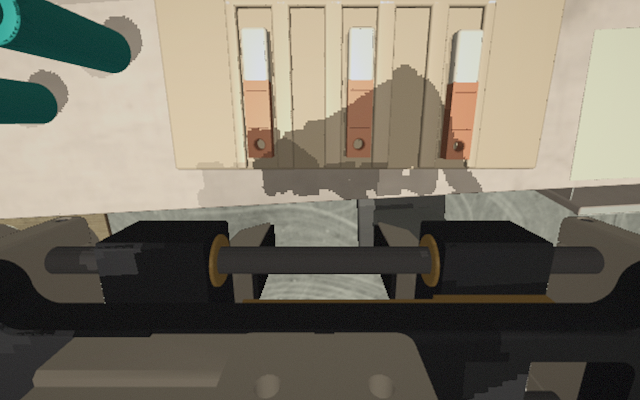

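step_arm --pt "3 35 0 0 0 -0.081" --pt "6 70 0 0 0 -0.163" --pt "9 105 0 0 0 -0.244" --pt "12 140 0 0 0 -0.326" --pt "15 174.4 0 0 0 -0.407"

```text
time: 20.45
tool_pos: [403.8, 126.4, 178.4]
tcp_rot: [-3.141, 0.002, 0.355]
contact_force: [1.0, 0.3, -1.0]
grip_width: 59.8
```

step_arm --pt "-11 33 0 0 0 -0.081" --pt "-22 66 0 0 0 -0.163" --pt "-33 100 0 0 0 -0.244" --pt "-44 133 0 0 0 -0.326" --pt "-55.3 166.1 0 0 0 -0.407"

```text
time: 20.87
tool_pos: [408.9, -49.0, 178.6]
tcp_rot: [-3.141, 0.001, 0.762]
contact_force: [1.7, 0.9, -0.7]
grip_width: 60.1
```

step_arm --pt "-23 26 0 0 0 -0.081" --pt "-46 52 0 0 0 -0.163" --pt "-70 78 0 0 0 -0.244" --pt "-93 104 0 0 0 -0.326" --pt "-116.6 130.6 0 0 0 -0.407"

```text
time: 21.28
tool_pos: [413.8, -224.2, 178.3]
tcp_rot: [-3.14, -0.0, 1.168]
contact_force: [1.4, 0.9, 0.5]
grip_width: 59.8
```

step_arm --pt "-30.6 14 6 0 0 -0.081" --pt "-61 28 12 0 0 -0.163" --pt "-92 42 18 0 0 -0.244" --pt "-122 56 24 0 0 -0.326" --pt "-153.1 69.3 28 0 0 -0.407"

```text
time: 21.7
tool_pos: [416.8, -392.0, 149.2]
tcp_rot: [-3.14, -0.002, 1.575]
contact_force: [0.3, -0.0, 0.0]
grip_width: 59.9
```

step_arm --pt "0 0 0 0 0 0" --pt "0 0 0 0 0 0" --pt "0 0 0 0 0 0" --pt "0 0 0 0 0 0" --fingers 66

```text
time: 22.03
tool_pos: [417.1, -389.2, 150.8]
tcp_rot: [-3.141, -0.001, 1.572]
contact_force: [1.8, 0.2, 0.4]
grip_width: 65.9
```

```bash
python3 - <<'E'
from h import *
w=snap("wrist","w10");o=bot.get_obs();print(o["tool_pos"],o["tcp_rot"],o["grip_width"],o["joint_positions"])
print(find("post_1_mid",w,20))
import pickle;pickle.dump(w,open("w10.pkl","wb"))
E
```

```text
[ 417.23 -389.16  151.21] [-3.14 -0.    1.57] 66.06893723841348 [-0.88  0.52  1.54  0.    1.09 -0.89]
[(0.9, array([323., 110.,  62., 140.]), array([ 417., -312.]))]
```

View pics/w10.png

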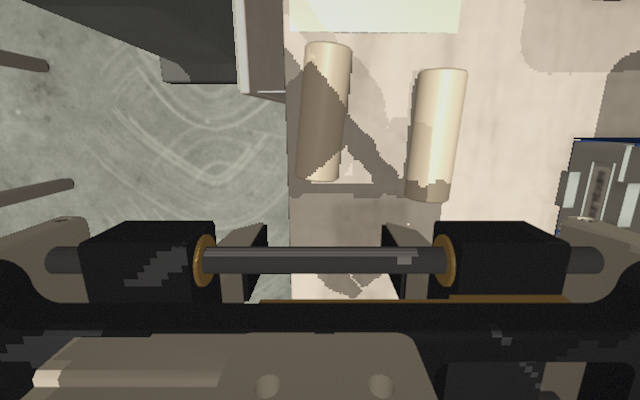

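```bash
python3 - <<'E'
from h import *
import pickle
w=pickle.load(open("w10.pkl","rb"))
for q in ([(304,44),(352,47),(296,175),(339,181)],[(418,70),(468,70),(405,193),(449,201)]):
    P=[ray(w,*p,22)[:2] for p in q];f=(P[0]+P[1])/2;n=(P[2]+P[3])/2;d=f-n
    print("far",f,"near",n,"len",np.linalg.norm(d),"wid",np.linalg.norm(P[0]-P[1]),np.linalg.norm(P[2]-P[3]),"yaw",np.arctan2(d[1],d[0]),"mid",(f+n)/2)
w9=cv2.imread("pics/w9.png")
E
```

```text
far [ 420.31 -261.38] near [ 411.26 -371.77] len 110.7580018150241 wid 39.46347177537317 39.67575289994152 yaw 1.4889564926609726 mid [ 415.78 -316.58]
far [ 516.53 -279.95] near [ 512.94 -389.55] len 109.65250546254337 wid 41.78984603896331 42.23237460109328 yaw 1.5380130594320292 mid [ 514.73 -334.75]
```

step_arm --pt "0 0 -5 0 0.12 0" --pt "0 0 -10 0 0.24 0" --pt "0 0 -15 0 0.36 0" --pt "0 0 -20 0 0.48 0" --pt "0 0 -20 0 0.5 0"

```text
time: 22.55
tool_pos: [416.6, -391.7, 170.8]
tcp_rot: [-3.141, -0.504, 1.57]
contact_force: [-0.5, 0.3, -0.8]
grip_width: 66.0
```

step_arm --pt "0 0 0 0 0 0" --pt "0 0 0 0 0 0"

```text
time: 22.72
tool_pos: [417.1, -389.6, 170.9]
tcp_rot: [-3.141, -0.498, 1.571]
contact_force: [-0.9, -0.5, 0.7]
grip_width: 66.1
```

```bash
python3 - <<'E'
from h import *
o=bot.get_obs();print(o["tool_pos"],o["tcp_rot"],o["grip_width"],o["joint_positions"].tolist())
E
```

```text
[ 417.06 -389.65  170.9 ] [-3.14 -0.5   1.57] 66.10529062832715 [-1.0168732762837311, 0.7130344653766489, 1.2181100675004082, 0.25354760177949187, 1.6415569172068856, -1.0553810253866347]
```

```bash
cat >fk.py <<'E'
import numpy as np
from scipy.spatial.transform import Rotation as Ro
from scipy.optimize import least_squares
S=[([-1.25998895,.342733885,1.52503438,0,1.27540635,-.146033257],[231.47,-470.8,251.03]),
([-.27,.43,1.74,0,.97,-1.73],[499.13,-56.84,138.36]),([.5,.6,1.45,0,1.1,2.12],[490.7,355.85,133.79]),
([-.88,.52,1.54,0,1.09,-.89],[417.2,-389.2,151.2]),
([-1.01687,.71303,1.21811,.253548,1.641557,-1.055381],[417.06,-389.65,170.9]),([.5,.37,1.70,0,1.07,2.12],[398.96,302.95,178.26])]
def fk(p,j,s):
    h,L1,L2,d,a=p;z=np.array([0,0,1.])
    R=Ro.from_euler("Z",j[0]);P=np.array([0,0,h])+R.apply([a,0,0])
    R=R*Ro.from_euler("Y",j[1]);P=P+R.apply(L1*z)
    R=R*Ro.from_euler("Y",j[2]);P=P+R.apply(L2*z);W=P
    R=R*Ro.from_euler("Z",s*j[3])*Ro.from_euler("Y",j[4]);P=P+R.apply(d*z)
    R=R*Ro.from_euler("Z",j[5]);return P,R,W
def fit(s): return least_squares(lambda p:np.concatenate([fk(p,*[np.array(j),s])[0]-x for j,x in S]),[150,400,400,200,0])
E
python3 - <<'E'
from fk import *
np.set_printoptions(suppress=True,precision=2)
for s in(1,-1):
    r=fit(s);print(s,r.x,r.cost,r.fun)
    P,R,W=fk(r.x,S[4][0],s);print(R.as_euler("xyz"))
    P,R,W=fk(r.x,S[3][0],s);print(R.as_euler("xyz"))
E
```

```text
1 [213.9  632.92 398.08 430.24 -86.24] 16214.118447541528 [-76.59 -11.37  12.25 -10.48 -78.4   -3.9   54.07 -58.24 -11.28 -50.19
 -54.76  -5.33 -49.16  -0.51   3.34  33.53 -66.68   4.92]
[ 2.64 -0.   -3.14]
[ 3.14 -0.01 -3.13]
-1 [  57.45  128.55  315.65 -141.67  185.18] 27024.763131459305 [ -69.25  -34.22  -23.2   -18.01  -76.31   -0.41  -17.64  -97.41   25.89
  -80.23  -18.42   11.15  -59.59 -120.91   -3.03   47.35  -59.13  -10.39]
[ 2.87 -0.42 -3.01]
[ 3.14 -0.01 -3.13]
```

```bash
sed -i 's/h,L1,L2,d,a=p/h,L1,L2,d,a,b=p/; s/R.apply(\[a,0,0\])/R.apply([a,b,0])/; s/,0\])$/,0,70])/; s/\[150,400,400,200,0\]/[150,400,400,200,0,70]/' fk.py
cat >>fk.py <<'E'
LO=np.array([-2.53,-.77,.04,-1,.28,-3.11]);HI=np.array([2.53,2.02,2.7,4.14,2.66,3.11])
def ik(p,s,off,pos,R,j0):
    def f(j):
        P,Q,_=fk(p,j,s);return np.r_[(P-pos)/100,((R.inv()*Q*off)).as_rotvec()]
    return least_squares(f,np.clip(j0,LO+1e-3,HI-1e-3),bounds=(LO,HI))
E
python3 - <<'E'
from fk import *
np.set_printoptions(suppress=True,precision=3)
yaw=[.457,3.03,-.05,1.572]
for s in(1,-1):
    r=fit(s);print(s,r.x,r.cost)
    if r.cost>200: continue
    p=r.x
    P,R,W=fk(p,S[4][0],s);off=R.inv()*Ro.from_euler("xyz",[3.1416,-.498,1.571]);print("tool off",off.as_euler("xyz"))
    P,R,W=fk(p,S[3][0],s);print((R*off).as_euler("xyz"))
    H=Ro.from_matrix(np.array([[0,1,0],[0,0,1],[1,0,0]],float)) # cols: tool x=up, y=+X, z=+Y
    for nm,t in dict(right=(460,114,100),left=(476,410,100)).items():
        j=np.array(S[4][0])
        for th in np.arange(.5,1.58,.05345):
            T=Ro.from_euler("xyz",[np.pi,-th,np.pi/2]);q=ik(p,s,off,np.array(t)-6*T.as_matrix()[:,2],T,j);j=q.x
        print(nm,j,q.cost,"wrist",fk(p,j,s)[2],T.as_matrix().round(2).tolist())
E
```

```text
Traceback (most recent call last):
  File "fk.py", line 15, in fit
    def fit(s): return least_squares(lambda p:np.concatenate([fk(p,*[np.array(j),s])[0]-x for j,x in S]),[150,400,400,200,0,70])
                       ~~~~~~~~~~~~~^^^^^^^^^^^^^^^^^^^^^^^^^^^^^^^^^^^^^^^^^^^^^^^^^^^^^^^^^^^^^^^^^^^^^^^^^^^^^^^^^^^^^^^^^^^^
  File "fk.py", line 15, in <lambda>
    def fit(s): return least_squares(lambda p:np.concatenate([fk(p,*[np.array(j),s])[0]-x for j,x in S]),[150,400,400,200,0,70])
                                                              ~~^^^^^^^^^^^^^^^^^^^^
  File "fk.py", line 10, in fk
    R=Ro.from_euler("Z",j[0]);P=np.array([0,0,h])+R.apply([a,b,0,70])
                                                  ~~~~~~~^^^^^^^^^^^^
  File "scipy/spatial/transform/_rotation.pyx", line 2580, in scipy.spatial.transform._rotation.Rotation.apply
ValueError: Expected input of shape (3,) or (P, 3), got (4,).
```

```bash
sed -i 's/\[a,b,0,70\]/[a,b,0]/' fk.py
cat > ikt.py <<'E'
from fk import *
np.set_printoptions(suppress=True,precision=3)
for s in(1,-1):
    r=fit(s);print(s,r.x,r.cost)
    if r.cost>300: continue
    p=r.x
    P,R,W=fk(p,S[4][0],s);off=R.inv()*Ro.from_euler("xyz",[3.1416,-.498,1.571]);print("tool off",off.as_euler("xyz"))
    P,R,W=fk(p,S[3][0],s);print((R*off).as_euler("xyz"))
    for nm,t in dict(right=(460,114,100),left=(476,410,100)).items():
        j=np.array(S[4][0])
        for th in np.arange(.5,1.58,.05345):
            T=Ro.from_euler("xyz",[np.pi,-th,np.pi/2]);q=ik(p,s,off,np.array(t)-6*T.as_matrix()[:,2],T,j);j=q.x
        print(nm,j,q.cost,"wrist",fk(p,j,s)[2],T.as_matrix().round(2).tolist())
E
python3 ikt.py
```

```text
1 [173.97  504.202 377.039 284.28  -16.967  76.424] 87.702627248174
tool off [-0.001  0.     1.571]
[-3.137 -0.007  1.58 ]
right [-0.521  0.953  1.94   1.061  1.692 -1.354] 5.90809958874143e-20 wrist [ 460.284 -176.279  100.594] [[-0.0, 1.0, 0.0], [0.0, -0.0, 1.0], [1.0, 0.0, -0.0]]
left [ 0.09   0.952  1.945  1.657  1.547 -1.327] 2.172495653017501e-19 wrist [476.284 119.721 100.594] [[-0.0, 1.0, 0.0], [0.0, -0.0, 1.0], [1.0, 0.0, -0.0]]
-1 [104.207 279.294 340.283  29.255 104.063  89.499] 4908.337281313459
```

```bash
python3 - <<'E'
from h import *
d,r=delta([420.6,-258.5,141.4],1.49,np.pi,.35);print(d,r)
E
```

```text
[101.15   3.69  88.53] [-0.01 -0.85  0.08]
```

step_arm --pt "20 0.7 17.7 -0.001 -0.119 0.011" --pt "40 1.5 35 -0.003 -0.238 0.022" --pt "60 2.2 53 -0.004 -0.357 0.034" --pt "80 3 71 -0.006 -0.476 0.045" --pt "101.2 3.7 88.5 -0.007 -0.595 0.056"

```text
time: 23.13
tool_pos: [420.7, -256.9, 143.6]
tcp_rot: [3.139, 0.103, 1.518]
contact_force: [0.7, 0.3, -0.6]
grip_width: 66.0
```

step_arm --pt "0 0 0 -0.001 -0.119 0.011" --pt "0 0 0 -0.002 -0.238 0.022" --pt "0 0 0 -0.003 -0.255 0.024" --pt "0 0 0 -0.003 -0.255 0.024" --pt "0 0 0 -0.003 -0.255 0.024"

```text
time: 23.55
tool_pos: [421.0, -257.4, 143.0]
tcp_rot: [3.135, 0.35, 1.495]
contact_force: [0.2, -0.5, -1.6]
grip_width: 66.2
```

```bash
python3 - <<'E'
from h import *
w=snap("wrist","w11");o=bot.get_obs();print(o["tool_pos"],o["tcp_rot"],o["grip_width"],o["joint_positions"])
print(delta([417.2,-299.5,28.6],1.49,np.pi,.35))
for X in [(420.3,-261.4,22),(411.3,-371.8,22),(417,-301.6,40)]: print(proj(w,X))
E
```

```text
[ 420.94 -258.33  142.96] [3.14 0.35 1.49] 66.11505221987814 [-0.52  0.37  1.88 -0.45  0.78 -0.14]
(array([  0.4 ,  -1.3 , 121.59]), array([0.01, 0.  , 0.  ]))
[322.5  157.38]
[321.93 251.08]
[322.25 208.08]
```

View pics/w11.png

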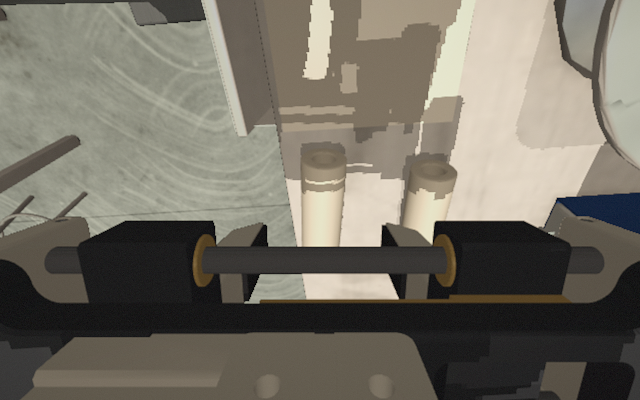

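step_arm --pt "0 -1 40 0.006 0 0" --pt "0 -1 75 0.006 0 0" --pt "0 -1 100 0.006 0 0" --pt "0 -1 114 0.006 0 0" --pt "0 -1 121 0.006 0 0"

```text
time: 24.02
tool_pos: [415.6, -301.3, 26.7]
tcp_rot: [-3.138, 0.349, 1.49]
contact_force: [-1.3, 4.1, 5.4]
grip_width: 66.2
```

step_arm --pt "0 0 0 0 0 0" --pt "0 0 0 0 0 0" --pt "0 0 0 0 0 0" --pt "0 0 0 0 0 0" --pt "0 0 0 0 0 0" --fingers 25

```text
time: 24.43
tool_pos: [417.2, -300.5, 29.5]
tcp_rot: [-3.141, 0.351, 1.492]
contact_force: [-0.2, -0.3, 2.9]
grip_width: 39.0
```

step_arm --pt "0 0 0 0 0 0" --pt "0 0 0 0 0 0" --pt "0 0 0 0 0 0" --pt "0 0 0 0 0 0" --pt "0 0 0 0 0 0"

```text
time: 24.85
tool_pos: [417.2, -300.5, 29.5]
tcp_rot: [-3.141, 0.351, 1.492]
contact_force: [-1.1, 1.2, 6.1]
grip_width: 39.7
```

```bash
python3 - <<'E'
from h import *
o=bot.get_obs();print(o["tool_pos"],o["tcp_rot"],o["grip_width"],o["contact_force"])
d,r=delta(o["tool_pos"]+[0,20,150],1.49,np.pi,.35);print(d,r)
E
```

```text
[ 417.23 -300.51   29.49] [-3.14  0.35  1.49] 39.68865043786698 [-1.1   1.21  6.15]
[ -32.92   -1.66 -147.69] [0. 0. 0.]
```

step_arm --pt "-3 0 -13 0 0 0" --pt "-11 -0.5 -50 0 0 0" --pt "-19 -1 -85 0 0 0" --pt "-26 -1.3 -120 0 0 0" --pt "-33 -1.7 -148 0 0 0"

```text
time: 25.27
tool_pos: [417.0, -279.7, 181.1]
tcp_rot: [-3.141, 0.35, 1.492]
contact_force: [1.1, -1.7, -3.3]
grip_width: 40.0
```

step_arm --pt "0 0 0 0 0.1 0" --pt "0 0 0 0 0.22 0" --pt "0 0 0 0 0.34 0" --pt "0 0 0 0 0.46 0" --pt "0 0 0 0 0.56 0"

```text
time: 25.68
tool_pos: [417.3, -280.8, 179.7]
tcp_rot: [3.14, -0.215, 1.492]
contact_force: [-0.6, -0.6, -4.0]
grip_width: 39.5
```

step_arm --pt "0 0 0 0 0.11 0" --pt "0 0 0 0 0.22 0" --pt "0 0 0 0 0.33 0" --pt "0 0 0 0 0.44 0" --pt "0 0 0 0 0.55 0"

```text
time: 26.1
tool_pos: [417.0, -281.1, 179.1]
tcp_rot: [-3.141, -0.763, 1.491]
contact_force: [0.2, -0.1, -2.9]
grip_width: 39.5
```

step_arm --pt "0 0 0 0 0.11 0" --pt "0 0 0 0 0.22 0" --pt "0 0 0 0 0.33 0" --pt "0 0 0 0 0.4 0" --pt "0 0 0 0 0.461 0"

```text
time: 26.52
tool_pos: [416.8, -280.9, 177.6]
tcp_rot: [-3.134, -1.224, 1.483]
contact_force: [0.4, 0.3, -2.1]
grip_width: 39.1
```

```bash
python3 - <<'E'
from h import *
o=bot.get_obs();print(o["tool_pos"],o["tcp_rot"],o["grip_width"],o["contact_force"],o["joint_positions"])
d,r=delta([480,395,185],1.49,np.pi,-1.22);print(d,r)
E
```

```text
[ 416.75 -280.94  177.59] [-3.13 -1.22  1.48] 39.095551211220474 [ 0.36  0.29 -2.08] [-1.07  0.9   1.29  0.62  2.02 -1.05]
[237.45   8.79 636.  ] [-0. -0. -0.]
```

step_arm --pt "12 0.4 32 0 0 0" --pt "24 0.9 64 0 0 0" --pt "36 1.3 95 0 0 0" --pt "48 1.8 127 0 0 0" --pt "59.4 2.2 159 0 0 0"

```text
time: 26.93
tool_pos: [432.6, -110.1, 179.7]
tcp_rot: [-3.137, -1.219, 1.486]
contact_force: [1.5, -0.3, -1.8]
grip_width: 39.0
```

step_arm --pt "12 0.4 32 0 0 0" --pt "24 0.9 64 0 0 0" --pt "36 1.3 95 0 0 0" --pt "48 1.8 127 0 0 0" --pt "59.4 2.2 159 0 0 0"

```text
time: 27.35
tool_pos: [448.3, 58.9, 181.1]
tcp_rot: [-3.138, -1.219, 1.488]
contact_force: [1.6, 0.6, -1.5]
grip_width: 39.3
```

step_arm --pt "12 0.4 32 0 0 0" --pt "24 0.9 64 0 0 0" --pt "36 1.3 95 0 0 0" --pt "48 1.8 127 0 0 0" --pt "59.4 2.2 159 0 0 0"

```text
time: 27.77
tool_pos: [463.9, 228.1, 182.4]
tcp_rot: [-3.138, -1.219, 1.488]
contact_force: [-0.5, 0.5, -3.2]
grip_width: 39.4
```

step_arm --pt "12 0.4 32 0 0 0" --pt "24 0.9 64 0 0 0" --pt "36 1.3 95 0 0 0" --pt "48 1.8 127 0 0 0" --pt "59.4 2.2 159 0 0 0"

```text
time: 28.18
tool_pos: [479.3, 397.3, 183.5]
tcp_rot: [-3.137, -1.219, 1.487]
contact_force: [-0.1, -0.6, -2.8]
grip_width: 39.6
```

step_arm --pt "0 0 0 0 0 0" --pt "0 0 0 0 0 0" --pt "0 0 0 0 0 0" --pt "0 0 0 0 0 0"

```text
time: 28.52
tool_pos: [479.9, 394.7, 183.6]
tcp_rot: [-3.136, -1.22, 1.485]
contact_force: [0.6, -0.3, -3.0]
grip_width: 39.5
```

```bash
python3 - <<'E'
from h import *
w=snap("wrist","w12");s=snap("side","s12");c=snap("scene")
o=bot.get_obs();print(o["tool_pos"],o["tcp_rot"],o["grip_width"],o["contact_force"],o["joint_positions"])
z=cv2.imread("pics/s12.png")[170:330,220:420];z=cv2.resize(z,(600,480),interpolation=2);cv2.imwrite("pics/v12.png",z)
G=o["tool_pos"]+Ro.from_euler("xyz",o["tcp_rot"]).apply([0,0,6]);print("G",G,[proj(s,G+[0,3.9,k]) for k in(41,-69)])
print([proj(s,X) for X in [(480.5,414.7,25)]])
d,r=delta([479.7,405.2,110],1.49,np.pi,-1.22);print(d,r)
E
```

```text
[480.26 394.41 183.75] [-3.14 -1.22  1.48] 39.02300518025894 [-0.12  0.32 -2.94] [ 0.09  0.64  1.93  1.52  1.18 -0.96]
G [480.71 400.03 181.69] [array([324.1 , 216.81]), array([323.84, 251.46])]
[array([323.1 , 279.49])]
[-65.59  -1.3   35.38] [ 0. -0. -0.]
```

View pics/v12.png

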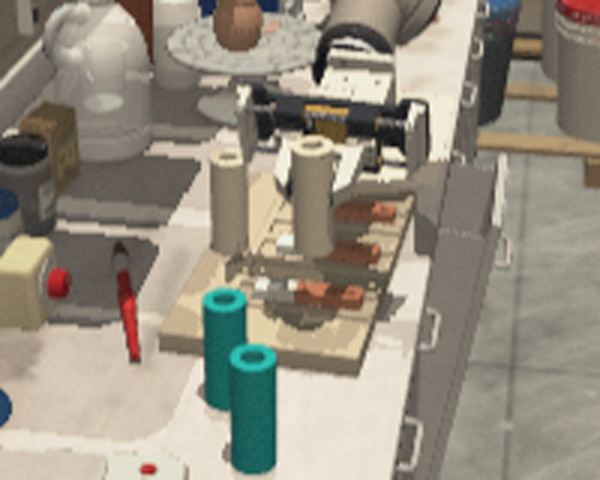

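step_arm --pt "-16 -0.3 9 0 0 0" --pt "-33 -0.6 18 0 0 0" --pt "-49 -1 26 0 0 0" --pt "-60 -1.3 32 0 0 0" --pt "-65.6 -1.3 35.4 0 0 0"

```text
time: 29.08
tool_pos: [479.2, 405.6, 108.4]
tcp_rot: [-3.13, -1.22, 1.479]
contact_force: [-0.3, -0.8, -2.3]
grip_width: 39.6
```

step_arm --pt "-3 0 1 0 0 0" --pt "-5.6 0 2 0 0 0" --pt "-8.4 0 3 0 0 0" --pt "-9.4 0 3.4 0 0 0" --pt "-9.4 0 3.4 0 0 0"

```text
time: 29.5
tool_pos: [479.2, 406.2, 100.4]
tcp_rot: [-3.138, -1.221, 1.488]
contact_force: [0.3, 0.3, -3.5]
grip_width: 39.5
```

step_arm --pt "-1 0 0.3 0 0 0" --pt "-1.9 0 0.7 0 0 0" --pt "-2.8 0 1 0 0 0" --pt "-2.8 0 1 0 0 0"

```text
time: 29.83
tool_pos: [479.0, 406.3, 97.2]
tcp_rot: [-3.137, -1.221, 1.487]
contact_force: [-0.4, 0.0, -2.5]
grip_width: 39.4
```

Not in contact yet (force still −2.5); lower on by small amounts.

step_arm --pt "-0.5 0 0.2 0 0 0" --pt "-0.9 0 0.3 0 0 0" --pt "-0.9 0 0.3 0 0 0"

```text
time: 30.08
tool_pos: [479.0, 406.5, 97.0]
tcp_rot: [-3.138, -1.222, 1.489]
contact_force: [-1.2, 0.1, 2.9]
grip_width: 39.6
```

step_arm --pt "-0.5 0 0.2 0 0 0" --pt "-0.9 0 0.3 0 0 0" --pt "-0.9 0 0.3 0 0 0"

```text
time: 30.33
tool_pos: [479.1, 406.7, 96.9]
tcp_rot: [-3.14, -1.224, 1.491]
contact_force: [-1.6, -1.0, 8.4]
grip_width: 39.3
```

step_arm --pt "-0.5 0 0.2 0 0 0" --pt "-0.9 0 0.3 0 0 0" --pt "-0.9 0 0.3 0 0 0"

```text
time: 30.58
tool_pos: [479.0, 406.8, 96.8]
tcp_rot: [3.141, -1.226, 1.493]
contact_force: [-3.5, -3.0, 11.8]
grip_width: 39.5
```

step_arm --pt "0.5 0 0 0 0 0" --pt "0.5 0 0 0 0 0" --pt "0.5 0 0 0 0 0" --pt "0.5 0 0 0 0 0" --pt "0.5 0 0 0 0 0" --fingers 54

```text
time: 31.0
tool_pos: [479.0, 406.3, 94.4]
tcp_rot: [-3.136, -1.22, 1.485]
contact_force: [0.6, -0.2, -0.1]
grip_width: 53.9
```

step_arm --pt "0 0 0 0 0 0" --pt "0 0 -5 0 0 0" --pt "0 0 -15 0 0 0" --pt "0 0 -35 0 0 0" --pt "0 0 -70 0 0 0"

```text
time: 31.42
tool_pos: [472.6, 341.1, 118.5]
tcp_rot: [-3.133, -1.22, 1.487]
contact_force: [-0.3, -0.2, -0.1]
grip_width: 54.1
```

step_arm --pt "20 0 -30 0 0 0" --pt "45 0 -55 0 0 0" --pt "70 0 -85 0 0 0" --pt "80 0 -100 0 0 0"

```text
time: 31.75
tool_pos: [469.2, 272.3, 231.6]
tcp_rot: [3.136, -1.221, 1.495]
contact_force: [2.6, 0.6, 1.1]
grip_width: 53.7
```

```bash
python3 - <<'E'
from h import *
w=snap("wrist","w13");s=snap("side","s13");c=snap("scene","c13")
o=bot.get_obs();print(o["tool_pos"],o["tcp_rot"],o["grip_width"],o["joint_positions"])
print(find("post_1_mid",w,25),find("post_1_mid",s,25))
def crop(n,r0,r1,c0,c1,f): return cv2.resize(cv2.imread(f"pics/{n}.png")[r0:r1,c0:c1],None,fx=f,fy=f,interpolation=2)
a=crop("s13",190,330,230,390,2.5);b=crop("w13",0,215,120,400,1.4);h=min(len(a),len(b))
cv2.imwrite("pics/v13.png",np.hstack([a[:h],b[:h]]))
print([proj(s,(480.5,414.7,k)) for k in(25,135)])
E
```

```text
[469.26 273.33 229.17] [ 3.14 -1.22  1.49] 53.93632813983508 [-0.17  0.52  1.98  1.29  1.34 -0.92]
[(0.88, array([320., 257.,  40.,  82.]), array([480., 473.]))] [(0.93, array([324., 265.,  12.,  36.]), array([490., 336.]))]
[array([323.1 , 279.49]), array([323.33, 246.42])]
```

View pics/v13.png

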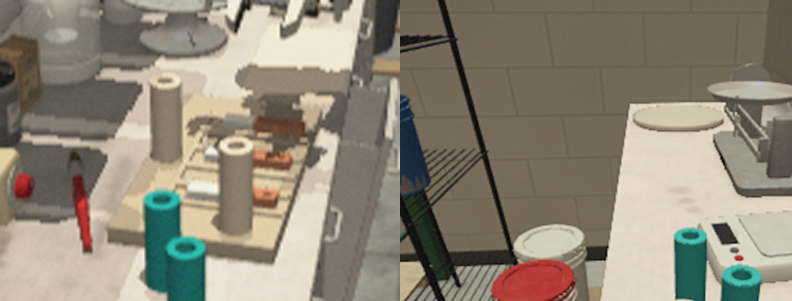

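step_arm --pt "0 0 0 0 -0.11 0" --pt "0 0 0 0 -0.22 0" --pt "0 0 0 0 -0.33 0" --pt "0 0 0 0 -0.44 0" --pt "0 0 0 0 -0.55 0" --fingers 66

```text
time: 32.42
tool_pos: [468.4, 274.8, 227.1]
tcp_rot: [-3.138, -0.665, 1.489]
contact_force: [-0.3, 0.6, -0.4]
grip_width: 66.2
```

step_arm --pt "0 0 0 0 -0.11 0" --pt "0 0 0 0 -0.22 0" --pt "0 0 0 0 -0.33 0" --pt "0 0 0 0 -0.44 0" --pt "0 0 0 0 -0.55 0"

```text
time: 32.83
tool_pos: [468.2, 275.1, 227.2]
tcp_rot: [-3.139, -0.114, 1.492]
contact_force: [-0.1, 0.2, -0.6]
grip_width: 66.3
```

step_arm --pt "0 0 0 0 -0.11 0" --pt "0 0 0 0 -0.22 0" --pt "0 0 0 0 -0.33 0" --pt "0 0 0 0 -0.44 0" --pt "0 0 0 0 -0.471 0"

```text
time: 33.25
tool_pos: [467.4, 276.8, 225.3]
tcp_rot: [-3.135, 0.357, 1.498]
contact_force: [0.1, -0.3, -0.7]
grip_width: 66.2
```

```bash
python3 - <<'E'
from h import *
o=bot.get_obs();print(o["tool_pos"],o["tcp_rot"],o["joint_positions"])
print(delta([516.7,-277.5,150],1.538,np.pi,.35))
E
```

```text
[467.44 276.77 225.28] [-3.14  0.36  1.5 ] [ 0.55  0.53  1.35 -0.29  1.48  0.68]
(array([-488.25,   91.03,  261.97]), array([-0.02,  0.01, -0.04]))
```

step_arm --pt "-34.5 2.7 12.9 0 0 0" --pt "-69 5.4 25.8 0 0 0" --pt "-103.5 8 38.6 0 0 0" --pt "-138 10.7 51.5 0 0 0" --pt "-172.6 13.4 64.4 0 0 0"

```text
time: 33.67
tool_pos: [466.4, 88.6, 225.4]
tcp_rot: [-3.136, 0.349, 1.495]
contact_force: [0.9, -0.5, -0.1]
grip_width: 65.6
```

step_arm --pt "-34.5 2.7 12.9 0 0 0" --pt "-69 5.4 25.8 0 0 0" --pt "-103.5 8 38.6 0 0 0" --pt "-138 10.7 51.5 0 0 0" --pt "-172.6 13.4 64.4 0 0 0"

```text
time: 34.08
tool_pos: [465.2, -96.1, 224.4]
tcp_rot: [-3.138, 0.348, 1.494]
contact_force: [0.7, 0.2, -0.5]
grip_width: 66.1
```

step_arm --pt "-34.5 2.7 12.9 0 0 0" --pt "-69 5.4 25.8 0 0 0" --pt "-103.5 8 38.6 0 0 0" --pt "-138 10.7 51.5 0 0 0" --pt "-172.6 13.4 64.4 0 0 0"

```text
time: 34.5
tool_pos: [464.1, -280.8, 223.0]
tcp_rot: [-3.138, 0.348, 1.493]
contact_force: [0.5, 1.0, 1.1]
grip_width: 66.1
```

step_arm --pt "0 0 0 0 0 0" --pt "0 0 0 0 0 0" --pt "0 0 0 0 0 0"

```text
time: 34.75
tool_pos: [464.3, -278.8, 223.2]
tcp_rot: [-3.138, 0.348, 1.492]
contact_force: [-0.2, -0.1, 0.1]
grip_width: 66.1
```

```bash
python3 - <<'E'
from h import *
w=snap("wrist","w14")
o=bot.get_obs();print(o["tool_pos"],o["tcp_rot"],o["joint_positions"])
print(delta([516.7,-277.5,142.2],1.538,np.pi,.35))
print(find("post_1_mid",w,20),[proj(w,X) for X in [(516.5,-280,22),(513,-389.5,22),(516.5,-280,42)]])
E
```

```text
[ 464.63 -278.36  223.51] [-3.14  0.35  1.49] [-0.51  0.35  1.65 -0.37  1.03 -0.26]
(array([32.38, 52.08, 74.58]), array([-0.02, -0.  , -0.04]))
[] [array([373.41, 117.84]), array([369.26, 201.77]), array([376.13, 124.55])]
```

step_arm --pt "8 13 18 -0.005 0 -0.01" --pt "16 26 37 -0.01 0 -0.02" --pt "24 39 56 -0.015 0 -0.03" --pt "32.4 52 74.6 -0.02 0 -0.04" --pt "32.4 52 74.6 -0.02 0 -0.04"

```text
time: 35.27
tool_pos: [517.2, -276.2, 139.1]
tcp_rot: [-3.14, 0.347, 1.54]
contact_force: [-1.2, 0.3, -0.8]
grip_width: 66.1
```

step_arm --pt "0 0 0 0 0 0" --pt "0 0 0 0 0 0" --pt "0 0 0 0 0 0"

```text
time: 35.52
tool_pos: [517.2, -278.6, 144.7]
tcp_rot: [3.136, 0.351, 1.534]
contact_force: [0.3, 0.5, 0.0]
grip_width: 66.2
```

```bash
python3 - <<'E'
from h import *
w=snap("wrist","w15");im=cv2.imread("pics/w15.png")
o=bot.get_obs();print(o["tool_pos"],o["tcp_rot"],o["joint_positions"])
print(delta([515.3,-318.7,29.5],1.538,np.pi,.35))
print(find("post_1_mid",w,20),[proj(w,X) for X in [(516.5,-280,22),(516.5,-280,42),(515.2,-320.8,40)]])
a=w["cx"];print(a)
e=cv2.GaussianBlur(im,(3,3),0)[210].astype(float).sum(1);g=np.diff(e);print([(i,round(g[i])) for i in range(250,400) if abs(g[i])>40])
cv2.imwrite("pics/v15.png",cv2.resize(im[100:260,200:460],None,fx=3,fy=3,interpolation=2))
E
```

```text
[ 517.18 -278.83  144.7 ] [3.14 0.35 1.53] [-0.47  0.51  1.63 -0.41  0.89 -0.19]
(array([  2.17,  -1.1 , 121.9 ]), array([ 0.,  0., -0.]))
[] [array([322.26, 153.56]), array([322.26, 164.71]), array([322.52, 204.85])]
323.91884206052913
[(301, -65), (302, -51), (340, -47), (342, 90), (343, 81)]
```

View pics/v15.png

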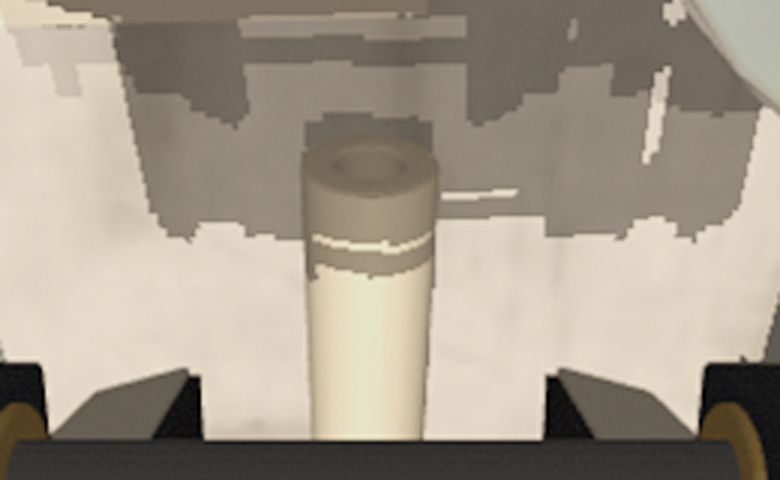

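```bash
python3 - <<'E'
from h import *
import pickle
w=pickle.load(open("w1.pkl","rb"))
for z in(40,70,100): print(z,[ray(w,*p,z)[:2] for p in [(445,36),(378,0),(520,0)]])
w=snap("wrist")
for z in(40,70,100): print(z,[ray(w,*p,z)[:2] for p in [(428,100),(440,120),(456,136)]])
E
```

```text
40 [array([ 565.12, -170.58]), array([609.  , -75.71]), array([ 609.03, -267.21])]
70 [array([ 557.25, -159.25]), array([598.17, -70.78]), array([ 598.21, -249.37])]
100 [array([ 549.39, -147.93]), array([587.35, -65.85]), array([ 587.38, -231.53])]
40 [array([ 592.59, -232.89]), array([ 603.79, -247.73]), array([ 618.27, -260.67])]
70 [array([ 582.12, -223.9 ]), array([ 591.7 , -236.59]), array([ 604.07, -247.65])]
100 [array([ 571.65, -214.91]), array([ 579.6 , -225.44]), array([ 589.87, -234.62])]
```

```bash
python3 - <<'E'
from h import *
print(delta([515.7,-303.5,137.7],1.538,np.pi,.15))
E
```

```text
(array([-20.72,  -0.56,  14.77]), array([ 0. ,  0.2, -0. ]))
```

step_arm --pt "-10 0 7 0 0.1 0" --pt "-20.7 -0.5 14.8 0 0.2 0" --pt "-20.7 -0.5 14.8 0 0.2 0" --pt "-20.7 -0.5 14.8 0 0.2 0"

```text
time: 36.0
tool_pos: [515.1, -305.2, 136.9]
tcp_rot: [3.137, 0.152, 1.531]
contact_force: [0.6, 0.4, 0.9]
grip_width: 66.1
```

step_arm --pt "0 0 35 0 0 0" --pt "0 0 68 0 0 0" --pt "0 0 92 0 0 0" --pt "0 0 105 0 0 0" --pt "0 0 109 0 0 0"

```text
time: 36.42
tool_pos: [514.4, -318.3, 26.4]
tcp_rot: [-3.141, 0.149, 1.536]
contact_force: [0.2, -0.1, 1.0]
grip_width: 66.0
```

step_arm --pt "0 0 0 0 0 0" --pt "0 0 0 0 0 0" --pt "0 0 0 0 0 0" --pt "0 0 0 0 0 0" --pt "0 0 0 0 0 0" --fingers 25

```text
time: 36.83
tool_pos: [516.0, -319.9, 29.9]
tcp_rot: [3.136, 0.152, 1.535]
contact_force: [-0.2, 1.5, 3.9]
grip_width: 38.9
```

step_arm --pt "0 0 0 0 0 0" --pt "0 0 0 0 0 0" --pt "0 0 0 0 0 0"

```text
time: 37.08
tool_pos: [516.0, -319.9, 29.9]
tcp_rot: [3.137, 0.152, 1.535]
contact_force: [-1.2, 1.0, 7.1]
grip_width: 39.1
```

```bash
python3 - <<'E'
from h import *
o=bot.get_obs();print(o["tool_pos"],o["tcp_rot"],o["joint_positions"],o["contact_force"],o["grip_width"])
print(delta(o["tool_pos"]+[-60,-20,180],1.538,np.pi,.15))
E
```

```text
[ 516.05 -319.92   29.89] [3.14 0.15 1.54] [-0.62  0.71  1.6  -0.18  0.76 -0.46] [-1.21  1.03  7.1 ] 39.120941369601304
(array([ -49.05,  -58.37, -174.89]), array([ 0.,  0., -0.]))
```

step_arm --pt "-3 0 -20 0 0 0" --pt "-13 -12 -58 0 0 0" --pt "-25 -26 -96 0 0 0" --pt "-37 -42 -135 0 0 0" --pt "-49 -58 -174 0 0 0"

```text
time: 37.5
tool_pos: [456.9, -339.0, 204.7]
tcp_rot: [3.139, 0.15, 1.536]
contact_force: [1.0, -1.1, -1.5]
grip_width: 39.3
```

step_arm --pt "0 0 0 0 0.1 0" --pt "0 0 0 0 0.22 0" --pt "0 0 0 0 0.34 0" --pt "0 0 0 0 0.45 0" --pt "0 0 0 0 0.56 0"

```text
time: 37.92
tool_pos: [457.9, -339.8, 204.2]
tcp_rot: [3.136, -0.414, 1.538]
contact_force: [0.5, 0.9, -2.2]
grip_width: 39.7
```

step_arm --pt "0 0 0 0 0.11 0" --pt "0 0 0 0 0.22 0" --pt "0 0 0 0 0.33 0" --pt "0 0 0 0 0.44 0" --pt "0 0 0 0 0.55 0"

```text
time: 38.33
tool_pos: [457.7, -340.2, 203.3]
tcp_rot: [3.135, -0.963, 1.541]
contact_force: [0.7, -0.9, -1.6]
grip_width: 39.1
```

step_arm --pt "0 0 0 0 0.11 0" --pt "0 0 0 0 0.22 0" --pt "0 0 0 0 0.33 0" --pt "0 0 0 0 0.42 0" --pt "0 0 0 0 0.461 0"

```text
time: 38.75
tool_pos: [457.5, -339.7, 200.7]
tcp_rot: [3.141, -1.428, 1.535]
contact_force: [0.6, -0.5, -3.0]
grip_width: 39.4
```

```bash
python3 - <<'E'
from h import *
o=bot.get_obs();print(o["tool_pos"],o["tcp_rot"],o["joint_positions"],o["contact_force"],o["grip_width"])
c=np.array([517.5,264]);p=-.054
t=c+Ro.from_euler("z",p).as_matrix()[:2,:2]@[-45,-148.5];print("strip_right",t)
R=Ro.from_euler("xyz",[np.pi,-1.42,1.535])
print(delta([t[0],t[1]-10,200],1.535,np.pi,-1.42), R.inv().apply([0,0,-1]))
E
```

```text
[ 457.46 -339.67  200.71] [ 3.14 -1.43  1.54] [-1.05  1.1   0.94  0.8   2.33 -0.87] [ 0.55 -0.52 -2.99] 39.38257120494789
strip_right [464.55 118.15]
(array([ 63.05,  -9.19, 443.32]), array([ 0.  , -0.01,  0.  ])) [-0.99 -0.    0.15]
```

step_arm --pt "4 -0.6 30 0 0 0" --pt "8 -1.2 59 0 0 0" --pt "13 -1.8 89 0 0 0" --pt "17 -2.5 118 0 0 0" --pt "21 -3.1 147.8 0 0 0"

```text
time: 39.17
tool_pos: [459.9, -188.9, 201.5]
tcp_rot: [3.122, -1.419, 1.555]
contact_force: [0.4, 0.1, -1.2]
grip_width: 39.3
```

step_arm --pt "4 -0.6 30 0 0 0" --pt "8 -1.2 59 0 0 0" --pt "13 -1.8 89 0 0 0" --pt "17 -2.5 118 0 0 0" --pt "21 -3.1 147.8 0 0 0"

```text
time: 39.58
tool_pos: [462.2, -39.6, 200.3]
tcp_rot: [3.118, -1.419, 1.558]
contact_force: [1.0, 0.0, -1.4]
grip_width: 39.2
```

step_arm --pt "4 -0.6 30 0 0 0" --pt "8 -1.2 59 0 0 0" --pt "13 -1.8 89 0 0 0" --pt "17 -2.5 118 0 0 0" --pt "21 -3.1 147.8 0 0 0"

```text
time: 40.0
tool_pos: [464.4, 109.6, 198.9]
tcp_rot: [3.116, -1.419, 1.56]
contact_force: [0.3, 0.8, -2.6]
grip_width: 39.1
```

step_arm --pt "0 0 0 0 0 0" --pt "0 0 0 0 0 0" --pt "0 0 0 0 0 0"

```text
time: 40.25
tool_pos: [464.6, 108.1, 199.0]
tcp_rot: [3.113, -1.419, 1.564]
contact_force: [0.3, -0.1, -2.1]
grip_width: 39.5
```

```bash
python3 - <<'E'
from h import *
o=bot.get_obs();print(o["tool_pos"],o["tcp_rot"],o["joint_positions"],o["contact_force"],o["grip_width"])
print(delta([464.5,108.2,110],1.535,np.pi,-1.42))
s=snap("side","s16");c=snap("scene","c16")
print(find("post_1_mid",s,25),find("post_1_mid",c,25))
G=o["tool_pos"]+Ro.from_euler("xyz",o["tcp_rot"]).apply([0,0,6])+[0,4,0]
for n in(s,c): print([proj(n,G+[0,0,k]) for k in(41,-69)])
E
```

```text
[464.62 108.15 199.02] [ 3.11 -1.42  1.56] [-0.54  0.74  1.9   1.06  1.67 -1.13] [ 0.33 -0.06 -2.08] 39.47091044408929
(array([-87.99,  -0.5 ,  13.48]), array([-0.,  0.,  0.]))
[(0.92, array([323., 262.,  13.,  38.]), array([496., 319.]))] []
[array([343.2 , 176.22]), array([342.45, 206.61])]
[array([301.64, 156.76]), array([302.53, 181.22])]
```

step_arm --pt "-25 0 3.8 0 0 0" --pt "-50 -0.3 7.6 0 0 0" --pt "-70 -0.5 10.7 0 0 0" --pt "-83 -0.5 12.7 0 0 0" --pt "-88 -0.5 13.5 0 0 0"

```text
time: 40.87
tool_pos: [464.2, 108.0, 108.4]
tcp_rot: [3.132, -1.421, 1.543]
contact_force: [0.2, -0.2, -2.3]
grip_width: 38.9
```

step_arm --pt "-3 0 0.4 0 0 0" --pt "-6 0 0.9 0 0 0" --pt "-9 0 1.4 0 0 0" --pt "-11 0 1.7 0 0 0" --pt "-11 0 1.7 0 0 0"

```text
time: 41.28
tool_pos: [464.3, 108.7, 99.1]
tcp_rot: [3.116, -1.42, 1.561]
contact_force: [0.2, -0.7, -3.0]
grip_width: 39.6
```

step_arm --pt "-0.5 0 0.1 0 0 0" --pt "-1 0 0.2 0 0 0" --pt "-1 0 0.2 0 0 0"

```text
time: 41.53
tool_pos: [464.3, 108.8, 98.1]
tcp_rot: [3.117, -1.42, 1.56]
contact_force: [0.4, -0.5, -2.0]
grip_width: 39.4
```

step_arm --pt "-0.5 0 0.1 0 0 0" --pt "-1 0 0.2 0 0 0" --pt "-1 0 0.2 0 0 0"

```text
time: 41.78
tool_pos: [464.2, 108.8, 96.9]
tcp_rot: [3.119, -1.42, 1.558]
contact_force: [-0.4, -0.5, -2.0]
grip_width: 39.2
```

step_arm --pt "-0.5 0 0.1 0 0 0" --pt "-1 0 0.2 0 0 0" --pt "-1 0 0.2 0 0 0"

```text
time: 42.03
tool_pos: [464.2, 108.9, 96.2]
tcp_rot: [3.119, -1.421, 1.558]
contact_force: [-0.1, -0.5, 0.5]
grip_width: 39.3
```

step_arm --pt "-0.5 0 0.1 0 0 0" --pt "-1 0 0.2 0 0 0" --pt "-1 0 0.2 0 0 0"

```text
time: 42.28
tool_pos: [464.1, 109.0, 96.1]
tcp_rot: [3.116, -1.423, 1.561]
contact_force: [-0.1, -2.0, 6.7]
grip_width: 39.4
```

step_arm --pt "-0.5 0 0.1 0 0 0" --pt "-1 0 0.2 0 0 0" --pt "-1 0 0.2 0 0 0"

```text
time: 42.53
tool_pos: [464.1, 109.1, 96.0]
tcp_rot: [3.113, -1.426, 1.564]
contact_force: [-1.4, -1.7, 12.2]
grip_width: 39.2
```

step_arm --pt "0.5 0 0 0 0 0" --pt "0.5 0 0 0 0 0" --pt "0.5 0 0 0 0 0" --pt "0.5 0 0 0 0 0" --pt "0.5 0 0 0 0 0" --fingers 54

```text
time: 42.95
tool_pos: [464.2, 109.1, 94.2]
tcp_rot: [3.121, -1.42, 1.556]
contact_force: [-0.7, -0.3, 0.3]
grip_width: 53.8
```

step_arm --pt "0 0 0 0 0 0" --pt "0 0 -5 0 0 0" --pt "0 0 -15 0 0 0" --pt "0 0 -35 0 0 0" --pt "0 0 -70 0 0 0"

```text
time: 43.37
tool_pos: [460.7, 40.5, 105.0]
tcp_rot: [3.135, -1.422, 1.546]
contact_force: [0.3, -0.1, -0.3]
grip_width: 54.1
```

step_arm --pt "25 0 -25 0 0 0" --pt "50 0 -55 0 0 0" --pt "75 0 -85 0 0 0" --pt "100 0 -115 0 0 0" --pt "120 0 -140 0 0 0"

```text
time: 43.78
tool_pos: [456.5, -83.1, 246.6]
tcp_rot: [3.115, -1.419, 1.561]
contact_force: [1.0, -0.4, -0.7]
grip_width: 54.1
```

step_arm --pt "25 0 -25 0 -0.1 0" --pt "45 0 -50 0 -0.2 0" --pt "60 0 -80 0 -0.3 0" --pt "60 0 -80 0 -0.4 0" --pt "60 0 -80 0 -0.45 0"

```text
time: 44.2
tool_pos: [454.3, -153.1, 318.2]
tcp_rot: [3.128, -0.96, 1.544]
contact_force: [-0.1, 0.3, -0.0]
grip_width: 53.9
```

step_arm --pt "0 0 0 0 -0.1 0" --pt "0 0 0 0 -0.2 0" --pt "0 0 0 0 -0.2 0" --pt "0 0 0 0 -0.2 0"

```text
time: 44.53
tool_pos: [454.0, -150.5, 316.7]
tcp_rot: [3.136, -0.771, 1.54]
contact_force: [-0.3, 0.4, 0.1]
grip_width: 53.8
```

```bash
python3 - <<'E'
from h import *
o=bot.get_obs();print(o["tool_pos"],o["tcp_rot"],o["joint_positions"],o["time"])
s=snap("side","s17");c=snap("scene","c17");w=snap("wrist","w17")
def crop(im,r0,r1,c0,c1,W,H): return cv2.resize(im[r0:r1,c0:c1],(W,H),interpolation=2)
a=crop(s["color"][...,::-1],170,320,235,395,400,375);b=crop(c["color"][...,::-1],130,250,240,370,400,375)
d=crop(w["color"][...,::-1],0,220,0,640,800,225)
cv2.imwrite("pics/v17.png",np.vstack([np.hstack([a,b]),d]))
for p in("post_1_mid",): print(find(p,s,25),find(p,c,25))
for X in [(464.5,118,25),(480.5,414.7,25)]: print(proj(s,X),proj(c,X))
E
```

```text
[ 454.05 -150.46  316.73] [ 3.14 -0.77  1.54] [-0.81  0.44  1.43  0.55  1.83 -0.78] 44.5333
[(0.77, array([324., 264.,  13.,  37.]), array([492., 329.]))] [(0.56, array([445., 298.,  21.,  19.]), array([ 463., -557.])), (0.48, array([257., 160.,  13.,  28.]), array([523., 498.])), (0.25, array([292., 186.,  91.,  61.]), array([505., 236.]))]
[341.88 233.87] [303.28 202.87]
[323.1  279.49] [260.99 171.24]
```

View pics/v17.png

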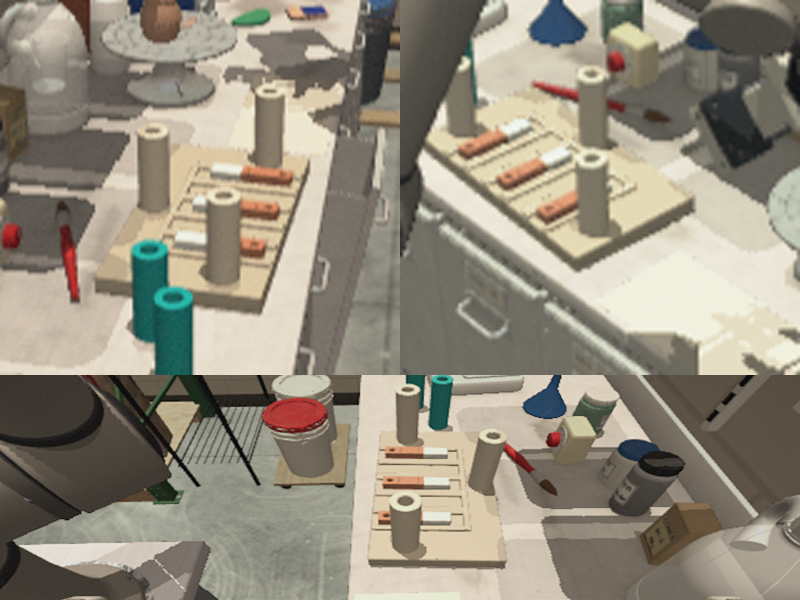

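```bash
python3 -c "
from plant import bot
print(bot.close_job())"
```

```text
the job is handed in; nothing more can be done
None
```

The job is handed in at about 44.5 s of the 210 s allowed, with the shelf loaded as asked.

- **Bars:** Only three bars were on the paper. They lie flat in channels 1, 3 and 5, each with its white end towards the back.
- **Posts:** I gripped the two posts near one end, turned them upright in the gripper and stood them on the front half of the left and right strips. Each met the shelf at the expected height before I let go.

The last pictures from all three cameras show the three bars in their channels and both posts upright on their strips. The standing post, brush, tile, kidney and turquoise posts look undisturbed.

- **Partly confirmed:** In the last pictures the detector found only one of the two posts I placed with good confidence, the left one, about where it was set down. The right one I confirmed by eye and from its contact height. I did not measure either foot's margin on its strip; the plan left about 11 mm each side.
- **Forces:** Setting down the first two bars gave brief readings of 42 N and 36 N at the wrist, well below the 120 N limit. I lowered everything after that more slowly.

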